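# Load the wax flowers and hold the reading lens at focal height

## Task

Set the green wax flower into the yellow-rimmed pocket of the inspection block and the blue one into the plain pocket, each fully home with its stem upright. Then take the reading lens by its handle and hold it level in the air, centred over the green flower, with the middle of the lens ring's thickness at the height of the red collar on the post; finish still holding it there, steady and touching nothing but the gripper. Leave the collar and everything else on the table where it is.

Things in the scene. Friction and masses are not known exactly. Their poses are not given: they have to be found in the camera images.
- green_flower_mid (a point): green wax pattern: flower-shaped disc 26 mm across and 8 mm thick lying flat, with an upright round stem 10 mm thick rising 32 mm from its middle (40 mm high over all, about 14 g). This point is on the axis half-way up, 20 mm above the underside; z points up the stem. Starts standing in the tray; lift it by the stem
- green_flower: the green wax flower; origin at the centre of its underside
- blue_flower_mid (a point): blue wax pattern: flower-shaped disc 26 mm across and 8 mm thick lying flat, with an upright round stem 10 mm thick rising 32 mm from its middle (40 mm high over all, about 14 g). This point is on the axis half-way up, 20 mm above the underside; z points up the stem. Starts standing in the tray; lift it by the stem
- blue_flower: the blue wax flower; origin at the centre of its underside
- tray: grey open tray, 240 mm (its x) by 220 mm (its y), walls 22 mm high and 4 mm thick, fixed; origin at the centre of its underside. The flowers stand in its half nearer the robot
- block: aluminium inspection block, 150 mm (its x) by 120 mm (its y), 16 mm thick, fixed; origin at the centre of its underside. Two round pockets lie side by side along its y, 60 mm apart, and 85 mm behind them (to its +x) an upright steel post rises to 146 mm above the table
- yellow_pocket (a point): centre of the mouth (at the block's top face, 16 mm above the table) of the pocket with the yellow painted rim, 31 mm across, flat floor 8 mm deep; axes as the block's, and this pocket lies to the +y side of the plain one
- plain_pocket (a point): centre of the mouth of the other pocket, without a painted rim; same size and depth
- focus_mark (a point): middle of the red collar (22 mm across, 8 mm thick) on the post: its height marks the focal height, 80 to 120 mm above the table, different each time. The collar holds by friction and must not be shifted
- loupe_grip (a point): black reading lens lying flat on the table: a box-shaped handle 117 mm long, 24 mm wide and 26 mm high with a round lens at one end, about 0.15 kg. This point is the place to grip the handle: at the balance point, half-way up (13 mm above the underside), 42 mm from the handle's lens end; x points along the handle to the lens, z up
- lens (a point): centre of the lens, half-way through its ring (68 mm outside diameter, 14 mm thick, underside level with the handle's): 78 mm from loupe_grip along the handle (+x) and 6 mm lower
- loupe: the reading lens as a whole; origin 13 mm below loupe_grip, at the underside
- leaf_a: flat blue wax leaf, 34 x 20 x 6 mm, lying in the tray's far half; leave alone
- leaf_b: second flat blue wax leaf, same as leaf_a; leave alone
- mould: closed ochre rubber mould, 50 x 70 x 29 mm, behind the work area; leave alone
- cup: yellow plastic cup, 80 mm wide, 60 mm high; leave alone
- brush: brush 160 mm long lying flat at the right; leave alone
- sprue_base: low round black rubber sprue base, 44 mm wide, 18 mm high, between the robot and the block; leave alone

How it is judged:
On the way, in this order (a step that is already met when the one before it is completed fails the run):
1. green flower home in the yellow-rimmed pocket and blue flower home in the plain one, upright and let go (horizontal distance between green_flower_mid and yellow_pocket below 0.006 m and z of green_flower_mid in the frame of yellow_pocket below 0.0155 m and angle between each of green_flower_mid, blue_flower_mid's own z axis and vertical below 0.15 rad and contact force between each of green_flower, blue_flower and the fingers below 0.1 N and horizontal distance between blue_flower_mid and plain_pocket below 0.006 m and z of blue_flower_mid in the frame of plain_pocket below 0.0155 m), for 0.3 s.
2. the reading lens is held level and steady over the green flower at the red collar's height (horizontal distance between lens and green_flower_mid below 0.015 m and z of lens in the frame of focus_mark between -0.008 and 0.008 m and angle between lens's own z axis and vertical below 0.12 rad and contact force between loupe and the fingers above 1 N and linear speed of loupe below 0.03 m/s and contact force between loupe and block below 0.1 N and contact force between loupe and green_flower below 0.1 N and contact force between loupe and blue_flower below 0.1 N), for 0.5 s.
At the end, for the whole second after the job is handed in: Flowers released, home in their pockets (6 mm off-axis, 3.5 mm above floor, 0.15 rad tilt at most); lens held by the fingers alone (over 1 N), within 15 mm sideways of the green flower's axis, within 8 mm of the red collar's height, level to 0.12 rad, under 0.03 m/s (all of step 1 and all of step 2); the arm keeps its last pose, push and grip.
It fails at once if a bystander (leaf, mould, cup, brush, sprue base) was moved more than 40 mm (distance of any of leaf_a, leaf_b, mould, cup, brush, sprue_base from where it was at the start of the episode above 0.04 m).
It fails at once if the red collar was shifted by more than 6 mm (distance of focus_mark from where it was at the start of the episode above 0.006 m).
It also fails if it takes over 72 s, if anything falls off the work surface, if the arm or the gripper's body presses on something with over 40 N, if the wrist force passes 120 N, or if a joint passes its speed limit or range.

## Robot

A 7-joint arm with a two-finger parallel gripper is mounted at the origin on the work surface. World frame = base frame: x ahead of the robot, y to its left, z up, the work surface at z = 0. Lengths are in m, angles in rad, forces in N, time in s.
With the tool pointing down it reaches from about 0.4 to 0.85 m from the base axis. Payload 6.9 kg.
Tool frame: the origin (TCP) lies on the centre line of the jaws, within the pads' length; the fingertips stand 11 mm ahead of it and the grasp point (between the pads) lies 8 mm behind it; z points along the fingers, y is the direction in which the jaws open and shut (so a half turn about z gives the same grasp; the last joint's range is limited). The gripper opens to 85 mm and grips with 20 to 120 N. Pads are 22 mm wide; open, the fingers measure 114 mm over their backs; the gripper's body (76 mm by 85 mm) begins 54 mm behind the grasp point. The pads swing forward as they close: fully open they stand 13 mm farther back than shut.
Start: joints at [-1.052, 0.507, -0.238, 1.5, 0.126, 1.149, -0.155], TCP at [0.251, 0.572, 0.242] pointing down, gripper open.
Joint ranges: [-3.08, 3.08], [-0.24, 2.05], [-1.43, 1.35], [0, 2.5], [-1.52, 4.66], [0.17, 1.96], [-2.89, 2.89]. Speed limits (rad/s): [2.39, 2.39, 3.14, 3.14, 3.14, 3.14, 3.14].

## Interface

Orientations are given as a 3x3 rotation matrix whose columns are the frame's x, y, z axes.
In Python, from bench import ctrl gives the robot as it stands.
- The arm moves only by the tool step_arm, never from a script. Its argument "steps" is a list of rows, each an object of numbers: "tx", "ty", "tz": the shift along the tool's x, y, z in cm; "wx", "wy", "wz": the turn, a rotation vector about the tool's x, y, z in degrees; "fingers": the closure, from -1 (fully open) to 1 (shut), so that 0 is half open. In form: [{"tx": .., "ty": .., "tz": .., "wx": .., "wy": .., "wz": .., "fingers": ..}, ...]. A call has 1 to 20 rows; each row shifts and turns the pose as measured when the row begins, along the tool's axes as they then stand; what a row does not reach is not made up. A row lasts 1/8 s, in which the tool goes at most 62.5 mm and 10.7 degrees, less where a joint would pass 70% of its speed; a pose out of reach is approached as far as the arm can. A call with a gripper value outside its range is refused whole. The fingers move at their own pace and stop on an object; the grip force is fixed at half the most. Time passes only in rows, so rows that do not move let the fingers close. It gives the time, the measured TCP pose, the force and the opening at its end, in the units of the state.
- ctrl.get_obs(): the state, without advancing time (a new reading comes with each control period).
- ctrl.grab_frame(name): name is "scene" or "top"; returns a dict with "img" (480x640x3 uint8, red, green, blue), "intrinsics" (3x3 intrinsics, pixels), "k1" (the pictures are not rectified: a ray, as slopes to the right and down, at radius r is drawn at 1 + k1 r^2 times it, then the intrinsics apply), "origin" and "rotation" of the camera in the world. Camera axes: x right, y down, z forward; pixel columns grow to the right and rows downward; lengths in m; the calibration is good to about 2 mm. A picture is of the moment at which its call begins. There is no depth.
- ctrl.close_job(): hands the job in, once; it reports no verdict.
The state is a dict: "time": time; "qpos": joint angles; "qvel": joint speeds; "effort": joint torques, N m; "eef_pos": TCP position; "orientation": TCP orientation; "ft_force": force on the tool from outside, world axes, zero at the start; "moment": the same for the moment, N m; "grip_width": opening from 0.0 (shut) to 1.0 (fully open).
Only numpy, scipy, OpenCV 4.12 (cv2) and the standard library are available. Lean on these libraries where they do the work, as an engineer would, in place of code of your own. Each camera call takes 0.05 s, during which the arm holds its last target.

## Working session

There is one attempt and no reset: what is moved stays moved. The work goes in short steps, Python scripts to look and compute and a tool call to move; the robot and the scene stay as the last step left them, time stands still between calls to the robot, and variables do not carry over. Pictures are saved under pics/ and viewed, and the job is handed in when it is done.

Besides the shell and the picture viewer there is one more tool, called by a JSON object that holds its "fn" and its "kwargs", one argument or row to a line. step_arm: Moves the arm, as the interface text tells. Its arguments: {"type":"object","properties":{"steps":{"type":"array"}},"required":["steps"]}

```bash
mkdir -p pics; ls
python3 - <<'E'
from bench import ctrl
import cv2,numpy as np
o=ctrl.get_obs()
for k,v in o.items(): print(k,np.round(v,3).tolist())
for n in("scene","top"):
    f=ctrl.grab_frame(n); cv2.imwrite(f"pics/{n}0.png",f["img"][:,:,::-1])
    print(n,f["intrinsics"],f["k1"],f["origin"],f["rotation"])
E
```

```text
pics
time 0.0
qpos [-1.053, 0.508, -0.238, 1.501, 0.126, 1.149, -0.155]
qvel [0.001, -0.0, -0.001, 0.0, 0.001, 0.0, 0.001]
effort [-0.001, -62.059, -2.187, -24.964, 0.013, 0.012, -0.0]
eef_pos [0.251, 0.572, 0.241]
orientation [[-0.916, 0.401, -0.001], [0.401, 0.916, -0.002], [-0.0, -0.002, -1.0]]
ft_force [0.021, -0.453, -0.325]
moment [0.053, 0.03, 0.02]
grip_width 1.0
scene [[475.80026359   0.         326.97092002]
 [  0.         475.80026359 234.65297572]
 [  0.           0.           1.        ]] -0.11464744874724507 [ 1.36908935 -0.3272198   0.89846405] [[ 0.30012441  0.67743313 -0.67157255]
 [ 0.95381458 -0.20369532  0.22078489]
 [ 0.01277081 -0.70681863 -0.70727953]]
top [[617.91417587   0.         318.28221532]
 [  0.         617.91417587 241.07735135]
 [  0.           0.           1.        ]] -0.21344499802014089 [ 0.44831358 -0.06382894  1.34818935] [[-0.01747355 -0.99373956  0.11034653]
 [-0.99984175  0.01773515  0.00138964]
 [-0.00333795 -0.11030479 -0.9938922 ]]
```

View pics/scene0.png

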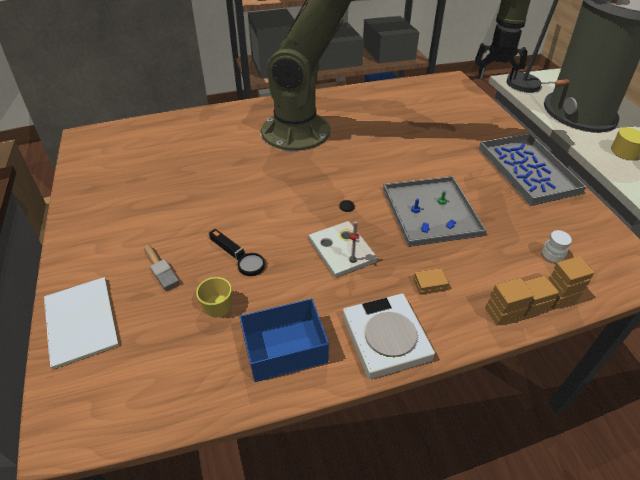

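View pics/top0.png

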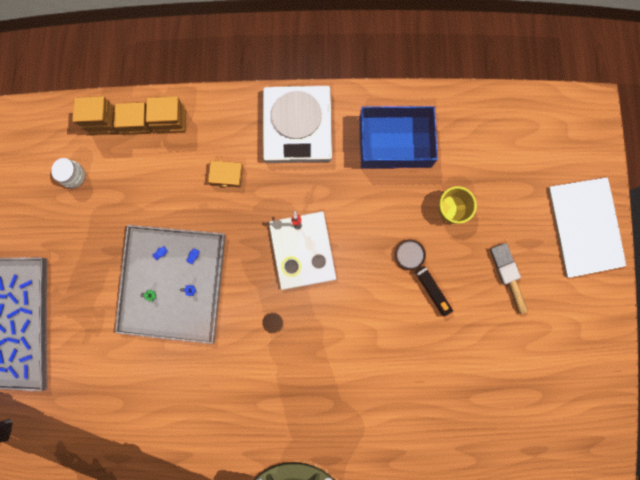

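The overview shows green flower near top (150,295), blue (190,290), block pockets (291,266) yellow and (318,261) plain, post at (297,222), and loupe from lens (410,254) to handle end (447,310). I'll zoom in next for precise pixels.

```bash
cat > h.py <<'E'
from bench import ctrl
import cv2,numpy as np
def save(img,path,x0,y0,x1,y1,s):
    c=img[y0:y1,x0:x1,::-1]; cv2.imwrite(path,cv2.resize(c,None,fx=s,fy=s,interpolation=cv2.INTER_CUBIC))
def ray(f,u,v):
    K=f["intrinsics"];k=f["k1"]
    d=np.array([(u-K[0,2])/K[0,0],(v-K[1,2])/K[1,1]]);p=d.copy()
    for _ in range(30): p=d/(1+k*(p@p))
    return np.array(f["origin"]),np.array(f["rotation"])@np.array([p[0],p[1],1])
def atz(f,u,v,z):
    o,d=ray(f,u,v); return o+d*(z-o[2])/d[2]
def proj(f,P):
    c=np.array(f["rotation"]).T@(np.array(P)-f["origin"]); p=c[:2]/c[2]; p=p*(1+f["k1"]*(p@p))
    K=f["intrinsics"]; return np.array([K[0,0]*p[0]+K[0,2],K[1,1]*p[1]+K[1,2]])
def tri(*rs):
    A=0;b=0
    for o,d in rs:
        d=d/np.linalg.norm(d);M=np.eye(3)-np.outer(d,d);A=A+M;b=b+M@o
    return np.linalg.solve(A,b)
E
python3 - <<'E'
from h import *
f=ctrl.grab_frame("top");g=ctrl.grab_frame("scene")
np.save("top.npy",f["img"]);np.save("scene.npy",g["img"])
a=f["img"]
save(a,"pics/t_block.png",255,200,345,300,6)
save(a,"pics/t_tray.png",110,220,230,345,4.5)
save(a,"pics/t_loupe.png",385,230,465,320,6)
b=g["img"]
save(b,"pics/s_block.png",300,210,390,285,7)
save(b,"pics/s_tray.png",380,170,490,250,7)
save(b,"pics/s_loupe.png",200,220,280,285,8)
E
```

```text
(no output)
```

View pics/t_block.png

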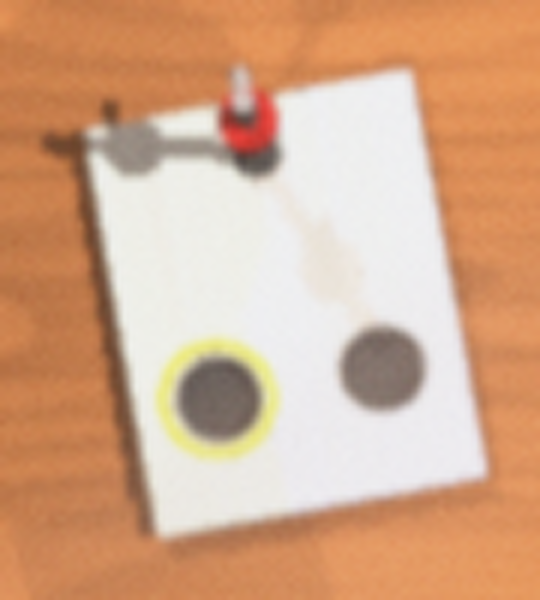

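View pics/t_tray.png

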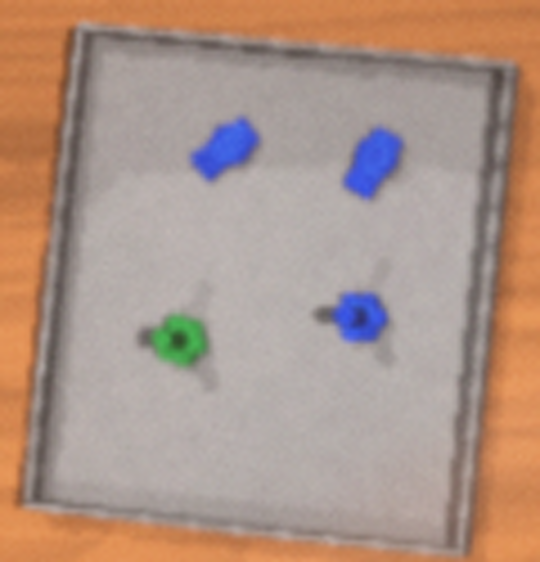

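View pics/t_loupe.png

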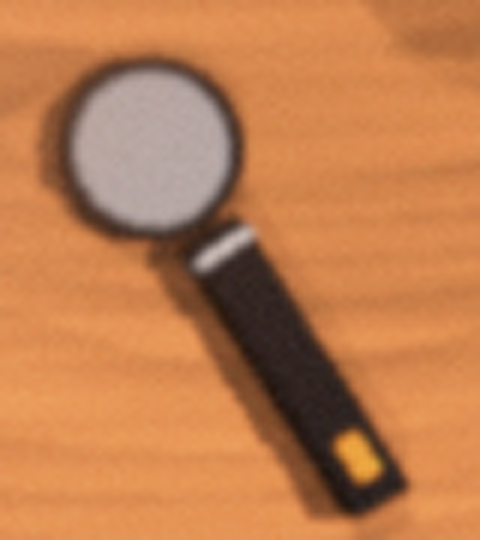

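View pics/s_block.png

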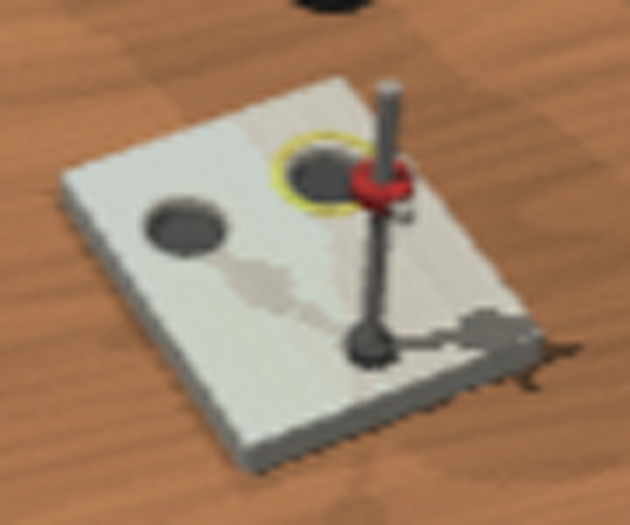

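View pics/s_tray.png

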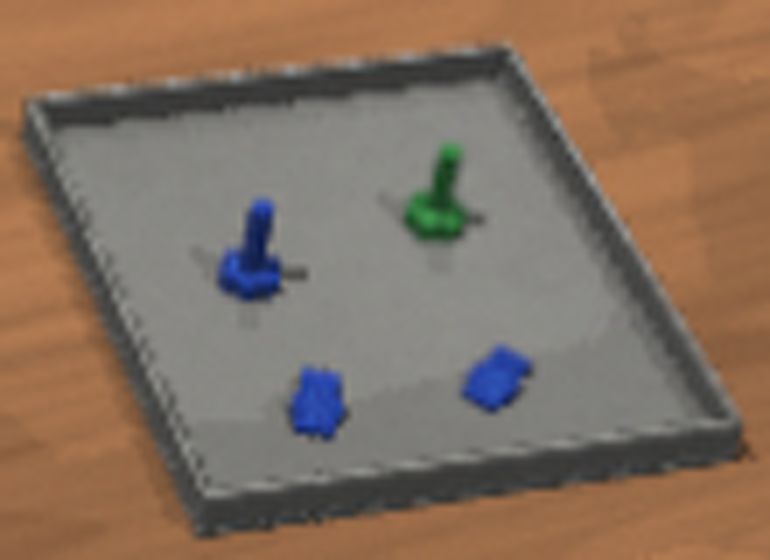

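View pics/s_loupe.png

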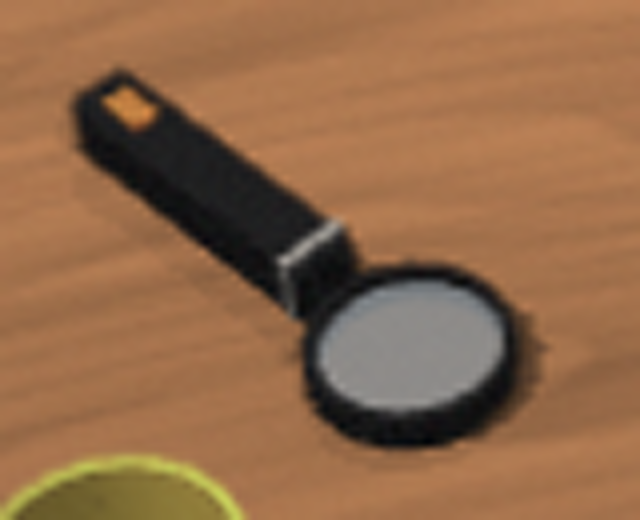

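Crops show clear mouth circles, the stem tops, the collar and the loupe. Now I'll triangulate from these pixels.

```bash
cat > m.py <<'E'
from h import *
f=ctrl.grab_frame("top");g=ctrl.grab_frame("scene")
def px(x0,y0,s,c): return x0+(c[0]+.5)/s-.5, y0+(c[1]+.5)/s-.5
T=dict(block=(255,200,6),tray=(110,220,4.5),loupe=(385,230,6))
S=dict(block=(300,210,7),tray=(380,170,7),loupe=(200,220,8))
t=lambda r,*c: px(*T[r],c); s=lambda r,*c: px(*S[r],c)
pr=lambda n,v: print(n,np.round(np.array(v)*1000,1))
def both(n,r,ct,cs,z=None):
    if z is not None: pr(n+" top",atz(f,*t(r,*ct),z)); pr(n+" scn",atz(g,*s(r,*cs),z))
    P=tri(ray(f,*t(r,*ct)),ray(g,*s(r,*cs))); pr(n+" tri",P)
both("yellow","block",(218.5,399),(325,174),.016)
both("plain","block",(383,368),(186,227),.016)
both("collar","block",(248,119),(381,187))
both("posttop","block",(240,68),(390,87),.146)
both("c1","block",(85,132),(541,340),.016)
both("c2","block",(410,70),(246,448),.016)
both("c3","block",(488,476),(62,178),.016)
both("c4","block",(156,538),(343,80),.016)
both("gstem","tray",(178,340),(452,148))
both("gdisc","tray",(181,340),(436,214),.010)
both("bstem","tray",(360,317),(262,204))
both("bdisc","tray",(360,317),(251,270),.010)
both("lens","loupe",(155,150),(405,344),.012)
for n,a in (("endA",(345,517)),("endB",(408,488)),("lensA",(195,268)),("lensB",(250,228)),("orange",(357,457))): pr(n,atz(f,*t("loupe",*a),.026))
for n,a in (("endA",(120,70)),("endB",(77,105)),("lensA",(345,225)),("lensB",(285,262))): pr("s"+n,atz(g,*s("loupe",*a),.026))
E
python3 m.py
```

```text
yellow top [542.9  -2.1  16. ]
yellow scn [544.8  -3.6  16. ]
yellow tri [542.9  -2.4  13.9]
plain top [553.1 -61.5  16. ]
plain scn [556.1 -61.8  16. ]
plain tri [553.4 -61.2  13.1]
collar tri [632.5 -17.3  97.7]
posttop top [642.4 -16.5 146. ]
posttop scn [634.1 -17.6 146. ]
posttop tri [640.8 -18.5 152.4]
c1 top [640.9  45.3  16. ]
c1 scn [646.6  43.1  16. ]
c1 tri [641.7  45.7  10. ]
c2 top [661.5 -73.2  16. ]
c2 scn [663.9 -73.8  16. ]
c2 tri [661.9 -73.2  13.5]
c3 top [513.5 -98.6  16. ]
c3 scn [518.4 -98.6  16. ]
c3 tri [513.8 -98.1  11.4]
c4 top [493.2  21.1  16. ]
c4 scn [498.2  19.8  16. ]
c4 tri [493.4  21.6  11.2]
gstem tri [484.5 306.6  43.6]
gdisc top [483.8 310.6  10. ]
gdisc scn [486.7 309.6  10. ]
gdisc tri [483.9 311.5   7.2]
bstem tri [494.4 217.2  43.7]
bdisc top [494.2 221.   10. ]
bdisc scn [496.5 220.7  10. ]
bdisc tri [494.4 221.7   7.9]
lens top [ 563.5 -262.3   12. ]
lens scn [ 566.  -263.1   12. ]
lens tri [ 563.7 -262.8    9.4]
endA [ 429.  -325.1   26. ]
endB [ 438.7 -348.4   26. ]
lensA [ 519.5 -273.3   26. ]
lensB [ 533.5 -293.8   26. ]
orange [ 450.3 -330.1   26. ]
sendA [ 432.9 -331.3   26. ]
sendB [ 445.2 -347.2   26. ]
slensA [ 523.8 -272.7   26. ]
slensB [ 534.1 -293.6   26. ]
```

Run:
```python
from h import *
a=np.load("top.npy");b=np.load("scene.npy")
A=[cv2.resize(x[...,::-1],(390,260),interpolation=cv2.INTER_NEAREST) for x in (a[285:305,135:165],a[280:300,175:205],b[185:209,428:464],b[193:217,402:438])]
cv2.imwrite("pics/fl.png",np.vstack([np.hstack(A[:2]),np.hstack(A[2:])]))
```

```text
(no output)
```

View pics/fl.png

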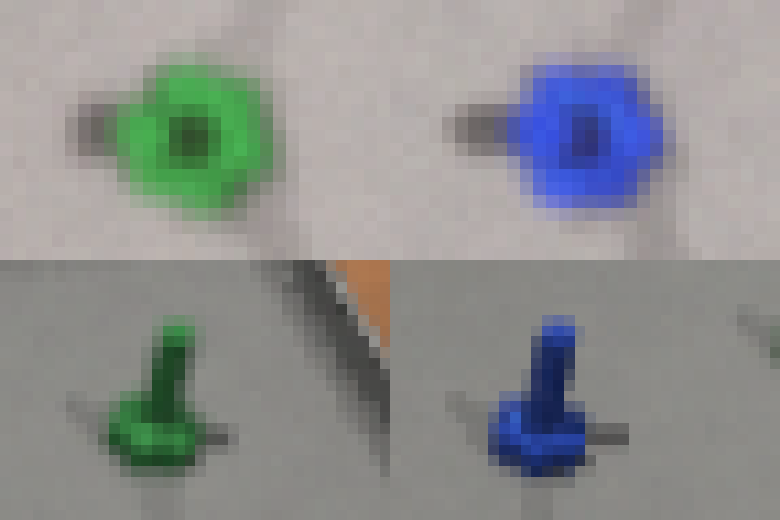

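```bash
cat >> m.py <<'E'
print("---")
pr("g",atz(f,149.5,295.2,.010));pr("b",atz(f,189.5,290.,.010))
pr("g s",atz(g,428+178/10.83-.5,185+(432-260)/10.83-.5,.009))
# scene stem tops
for n,P,(u,v) in (("g",(.484,.310),(428+178/10.83-.5,185+(332-260)/10.83-.5)),("b",(.494,.2205),(402+(560-390)/10.83-.5,193+(330-260)/10.83-.5))):
    for z in (.011,.043): print(n,z,proj(g,[*P,z]),"meas top",u,v)
for z in (.016,.09,.095,.1,.105,.146): print(z,proj(g,[.632,-.018,z]),proj(f,[.632,-.018,z]))
print("meas collar",s("block",381,187),t("block",248,119),"top",s("block",390,87),t("block",240,68),"base",s("block",372,345))
E
python3 m.py | sed '1,/---/d'
cat > plan.py <<'E'
# usage: plan.py x y z yawdeg(of tool y)
import sys
from h import *
x,y,z=map(float,sys.argv[1:4])
o=ctrl.get_obs();R=np.array(o["orientation"]);p=np.array(o["eef_pos"])
yaw=np.degrees(np.arctan2(R[1,1],R[0,1]))
tgt=float(sys.argv[4]) if len(sys.argv)>4 else yaw
d=(tgt-yaw+180)%360-180
a=np.radians(tgt); X=np.array([-np.sin(-a+0),0,0])
Y=np.array([np.cos(a),np.sin(a),0]);Z=np.array([0,0,-1.]);X=np.cross(Y,Z)
D=np.array([x,y,z])-p
print("t",o["time"],"pos",p.round(4),"yaw",yaw.round(2),"tilt",R[:,2].round(4),"q7",o["qpos"][6],"w",o["grip_width"],"F",np.round(o["ft_force"],2))
print("turn wz",round(-d,2),"then cm tx,ty,tz:",round(100*D@X,2),round(100*D@Y,2),round(100*D@Z,2))
E
python3 plan.py .484 .310 .12 32
```

```text
g [483.7 311.3  10. ]
b [494.4 221.3  10. ]
g s [488.4 315.7   9. ]
g 0.011 [441.61857776 199.26554088] meas top 443.9358264081256 191.14819944598338
g 0.043 [443.62863032 190.72345612] meas top 443.9358264081256 191.14819944598338
b 0.011 [415.05055195 207.31791776] meas top 417.1971375807941 198.9635272391505
b 0.043 [416.67665592 198.70595703] meas top 417.1971375807941 198.9635272391505
0.016 [351.97891966 259.25115272] [297.79774153 225.0990653 ]
0.09 [353.53480049 238.47531764] [296.49504478 220.209746  ]
0.095 [353.64470317 237.00178003] [296.40160253 219.85896852]
0.1 [353.75523547 235.51899634] [296.30742901 219.50543679]
0.105 [353.866402   234.02688935] [296.21251565 219.1491184 ]
0.146 [354.8024959  221.42977055] [295.40517041 216.11785178]
meas collar (354.0, 236.28571428571428) (295.9166666666667, 219.41666666666666) top (355.2857142857143, 222.0) (294.5833333333333, 210.91666666666666) base (352.7142857142857, 258.85714285714283)
t 0.4 pos [0.2507 0.5724 0.2421] yaw 66.35 tilt [-1.e-04 -3.e-04 -1.e+00] q7 -0.1547946906912587 w 1.0021565684678093 F [-0.15  0.63 -0.37]
turn wz 34.35 then cm tx,ty,tz: -34.61 5.88 12.21
```

{"fn": "step_arm", "kwargs": {
  "steps": [
    {"wz": 8.6,"fingers": 0},
    {"wz": 8.6,"fingers": 0},
    {"wz": 8.6,"fingers": 0},
    {"wz": 8.6,"fingers": 0},
    {"tx": -3.46,"ty": 0.59,"tz": 1,"fingers": 0},
    {"tx": -3.46,"ty": 0.59,"tz": 1,"fingers": 0},
    {"tx": -3.46,"ty": 0.59,"tz": 1,"fingers": 0},
    {"tx": -3.46,"ty": 0.59,"tz": 1,"fingers": 0},
    {"tx": -3.46,"ty": 0.59,"tz": 1,"fingers": 0},
    {"tx": -3.46,"ty": 0.59,"tz": 1,"fingers": 0},
    {"tx": -3.46,"ty": 0.59,"tz": 1,"fingers": 0},
    {"tx": -3.46,"ty": 0.59,"tz": 1,"fingers": 0},
    {"tx": -3.46,"ty": 0.59,"tz": 1,"fingers": 0},
    {"tx": -3.46,"ty": 0.59,"tz": 1,"fingers": 0},
    {"fingers": 0}
  ]
}}

```text
schema error: expected keys tx, ty, tz, wx, wy, wz, fingers
```

```bash
python3 plan.py .484 .311 .07 32
python3 - <<'E'
from h import *
f=ctrl.grab_frame("top");g=ctrl.grab_frame("scene")
save(f["img"],"pics/t1.png",90,220,240,340,5)
save(g["img"],"pics/s1.png",370,80,500,240,4)
print(ctrl.get_obs()["grip_width"])
E
```

```text
t 0.4 pos [0.2507 0.5724 0.2421] yaw 66.35 tilt [-1.e-04 -3.e-04 -1.e+00] q7 -0.1547946906912587 w 1.0021565684678093 F [-0.15  0.63 -0.37]
turn wz 34.35 then cm tx,ty,tz: -34.53 5.93 17.21
0.9999390533310314
```

View pics/t1.png

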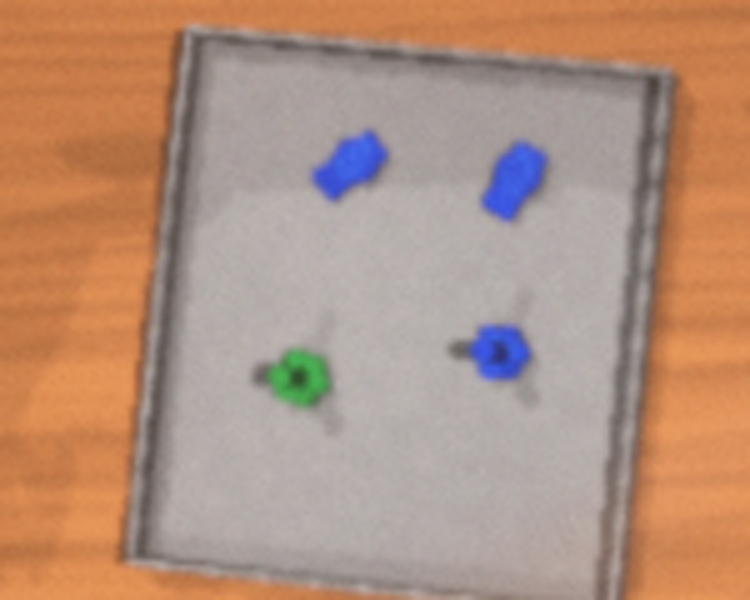

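View pics/s1.png

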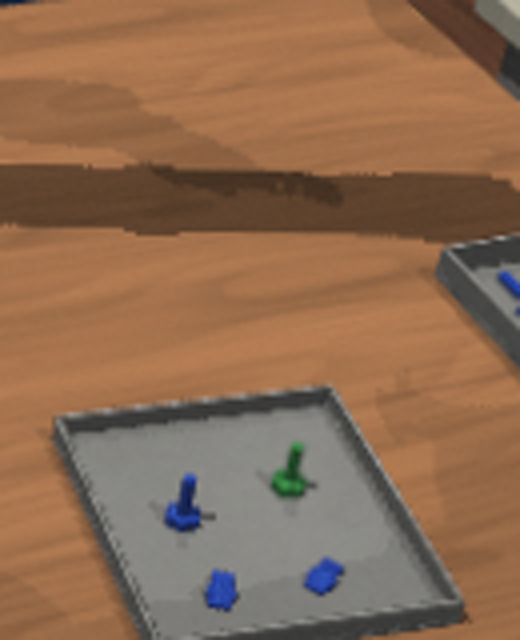

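The call was refused because every key is required, so nothing moved and the scene is unchanged. I'll resend it with full rows.

{"fn": "step_arm", "kwargs": {
  "steps": [
    {"tx": 0,"ty": 0,"tz": 0,"wx": 0,"wy": 0,"wz": 8.6,"fingers": 0},
    {"tx": 0,"ty": 0,"tz": 0,"wx": 0,"wy": 0,"wz": 8.6,"fingers": 0},
    {"tx": 0,"ty": 0,"tz": 0,"wx": 0,"wy": 0,"wz": 8.6,"fingers": 0},
    {"tx": 0,"ty": 0,"tz": 0,"wx": 0,"wy": 0,"wz": 8.6,"fingers": 0},
    {"tx": -3.46,"ty": 0.59,"tz": 1,"wx": 0,"wy": 0,"wz": 0,"fingers": 0},
    {"tx": -3.46,"ty": 0.59,"tz": 1,"wx": 0,"wy": 0,"wz": 0,"fingers": 0},
    {"tx": -3.46,"ty": 0.59,"tz": 1,"wx": 0,"wy": 0,"wz": 0,"fingers": 0},
    {"tx": -3.46,"ty": 0.59,"tz": 1,"wx": 0,"wy": 0,"wz": 0,"fingers": 0},
    {"tx": -3.46,"ty": 0.59,"tz": 1,"wx": 0,"wy": 0,"wz": 0,"fingers": 0},
    {"tx": -3.46,"ty": 0.59,"tz": 1,"wx": 0,"wy": 0,"wz": 0,"fingers": 0},
    {"tx": -3.46,"ty": 0.59,"tz": 1,"wx": 0,"wy": 0,"wz": 0,"fingers": 0},
    {"tx": -3.46,"ty": 0.59,"tz": 1,"wx": 0,"wy": 0,"wz": 0,"fingers": 0},
    {"tx": -3.46,"ty": 0.59,"tz": 1,"wx": 0,"wy": 0,"wz": 0,"fingers": 0},
    {"tx": -3.46,"ty": 0.59,"tz": 1,"wx": 0,"wy": 0,"wz": 0,"fingers": 0},
    {"tx": 0,"ty": 0,"tz": 0,"wx": 0,"wy": 0,"wz": 0,"fingers": 0}
  ]
}}

```text
time: 2.38
eef_pos: [0.4856, 0.2995, 0.1394]
orientation: [[-0.514, 0.858, 0.002], [0.858, 0.514, 0.004], [0.002, 0.003, -1.0]]
ft_force: [-0.0, 0.7, 0.2]
grip_width: 0.498
```

```bash
python3 plan.py .484 .311 .07 32
python3 - <<'E'
from h import *
f=ctrl.grab_frame("top");g=ctrl.grab_frame("scene")
save(f["img"],"pics/t2.png",90,220,240,340,5)
save(g["img"],"pics/s2.png",370,80,500,240,4)
print(ctrl.get_obs()["grip_width"])
E
```

```text
t 2.375 pos [0.4856 0.2995 0.1394] yaw 30.94 tilt [ 0.0016  0.0038 -1.    ] q7 -0.08585574434476222 w 0.49817224022655804 F [-0.03  0.7   0.21]
turn wz -1.06 then cm tx,ty,tz: 1.06 0.47 6.94
0.5008569416110261
```

View pics/t2.png

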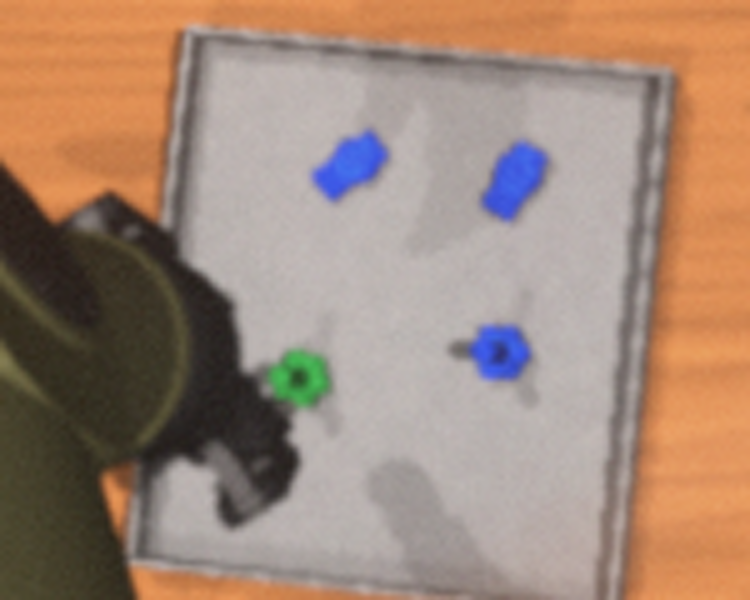

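View pics/s2.png

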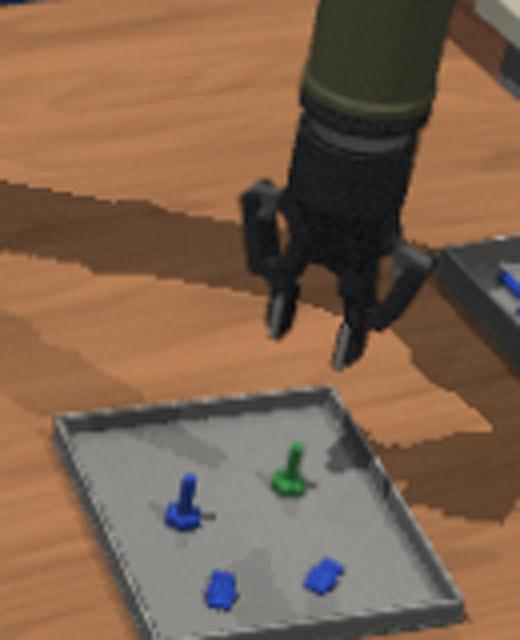

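The gripper is half open, near and above the green flower. Its tips are at scene pixels of about (440,164) and (456,171). I'll check the projected tip midpoint to see the scene camera's bias.

```bash
python3 - <<'E'
from h import *
g=ctrl.grab_frame("scene");o=ctrl.get_obs();R=o["orientation"];p=o["eef_pos"]
for dz in(.0,.005,.011): print(proj(g,p+R@[0,0,dz]),[proj(g,p+R@[0,s*.023,dz]).round(1) for s in(1,-1)])
E
python3 plan.py .484 .311 .07 32
```

```text
[447.94451364 163.21284582] [array([455.3, 166.7]), array([440.7, 159.8])]
[447.61641762 164.70595526] [array([455. , 168.2]), array([440.4, 161.3])]
[447.22456937 166.48760218] [array([454.6, 170. ]), array([440. , 163.1])]
t 2.525 pos [0.4833 0.3038 0.1403] yaw 31.28 tilt [ 0.0013  0.0069 -1.    ] q7 -0.08697473384719213 w 0.4984072634649637 F [ 0.28 -0.06 -0.45]
turn wz -0.72 then cm tx,ty,tz: 0.57 0.44 7.03
```

{"fn": "step_arm", "kwargs": {
  "steps": [
    {"tx": 0.53,"ty": 0.24,"tz": 2.3,"wx": 0,"wy": 0,"wz": -1,"fingers": 0},
    {"tx": 0.53,"ty": 0.24,"tz": 2.3,"wx": 0,"wy": 0,"wz": 0,"fingers": 0},
    {"tx": 0,"ty": 0,"tz": 2.3,"wx": 0,"wy": 0,"wz": 0,"fingers": 0},
    {"tx": 0,"ty": 0,"tz": 0,"wx": 0,"wy": 0,"wz": 0,"fingers": 0}
  ]
}}

```text
time: 3.02
eef_pos: [0.479, 0.3231, 0.0721]
orientation: [[-0.542, 0.84, 0.003], [0.84, 0.542, 0.012], [0.009, 0.009, -1.0]]
ft_force: [0.1, -0.4, 0.4]
grip_width: 0.497
```

```bash
python3 plan.py .484 .311 .026 32
python3 - <<'E'
from h import *
g=ctrl.grab_frame("scene");f=ctrl.grab_frame("top")
save(f["img"],"pics/t3.png",110,250,190,320,8)
save(g["img"],"pics/s3.png",400,130,490,220,6)
E
```

```text
t 3.025 pos [0.479  0.3231 0.0721] yaw 32.82 tilt [ 0.0033  0.0123 -0.9999] q7 -0.10057493061824974 w 0.49698190836657535 F [ 0.07 -0.41  0.42]
turn wz 0.82 then cm tx,ty,tz: -1.29 -0.22 4.61
```

View pics/t3.png

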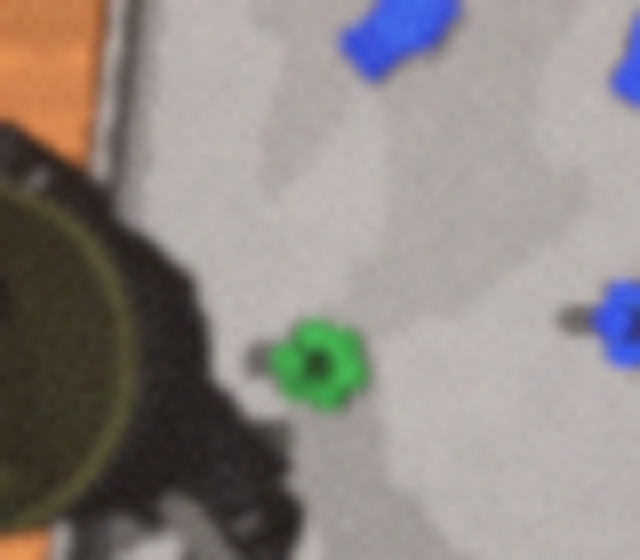

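View pics/s3.png

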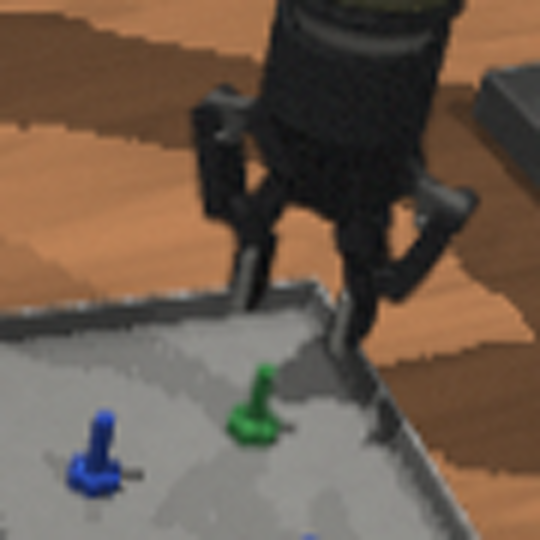

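```bash
cat >> plan.py <<'E'
from scipy.spatial.transform import Rotation as Ro
Rt=np.column_stack([X,Y,Z])
print("now-frame: rotvec deg",np.degrees(Ro.from_matrix(R.T@Rt).as_rotvec()).round(2),"shift cm",(100*R.T@D).round(2))
E
python3 plan.py .484 .311 .07 32
```

```text
t 3.125 pos [0.4803 0.3235 0.0738] yaw 32.79 tilt [ 0.006   0.0141 -0.9999] q7 -0.10034857751315567 w 0.5010144023694291 F [-0.23  0.43  0.15]
turn wz 0.79 then cm tx,ty,tz: -1.26 -0.35 0.38
now-frame: rotvec deg [ 0.73 -0.5   0.8 ] shift cm [-1.26 -0.37  0.37]
```

{"fn": "step_arm", "kwargs": {
  "steps": [
    {"tx": -1.26,"ty": -0.37,"tz": 0.3,"wx": 0.7,"wy": -0.5,"wz": 0.8,"fingers": 0}
  ]
}}

```text
time: 3.25
eef_pos: [0.4843, 0.312, 0.0719]
orientation: [[-0.531, 0.848, 0.002], [0.848, 0.531, 0.002], [0.0, 0.002, -1.0]]
ft_force: [0.9, 0.3, -0.6]
grip_width: 0.497
```

```bash
cat > look.py <<'E'
import sys
from h import *
# look.py tag tx0 ty0 tx1 ty1 s  sx0 sy0 sx1 sy1 s
a=list(map(float,sys.argv[2:]))
I=lambda b:[int(q) for q in b[:4]]+[b[4]]
g=ctrl.grab_frame("scene");f=ctrl.grab_frame("top")
save(f["img"],f"pics/t{sys.argv[1]}.png",*I(a[:5]));save(g["img"],f"pics/s{sys.argv[1]}.png",*I(a[5:]))
E
python3 plan.py .484 .311 .026 32;python3 -c "
from h import *
ctrl.grab_frame('scene')"; python3 plan.py .484 .311 .026 32;python3 look.py 4 110 250 190 320 8 400 130 490 220 6;python3 plan.py .484 .311 .026 32
```

```text
t 3.25 pos [0.4843 0.312  0.0719] yaw 32.06 tilt [ 0.0018  0.0015 -1.    ] q7 -0.09905498558407203 w 0.4965687184009828 F [ 0.89  0.29 -0.58]
turn wz 0.06 then cm tx,ty,tz: -0.07 -0.07 4.59
now-frame: rotvec deg [ 0.13 -0.02  0.06] shift cm [-0.07 -0.08  4.59]
t 3.3 pos [0.4851 0.3092 0.0714] yaw 31.87 tilt [ 0.0014 -0.0014 -1.    ] q7 -0.0989274619779388 w 0.49859725506455654 F [-0.2  -1.76  0.3 ]
turn wz -0.13 then cm tx,ty,tz: 0.21 -0.0 4.54
now-frame: rotvec deg [ 0.03  0.11 -0.13] shift cm [ 0.22 -0.    4.54]
t 3.4 pos [0.4849 0.31   0.0712] yaw 31.9 tilt [ 1.4e-03 -1.0e-04 -1.0e+00] q7 -0.09900851197716475 w 0.49858263177461054 F [-0.02 -0.63  0.33]
turn wz -0.1 then cm tx,ty,tz: 0.13 -0.02 4.52
now-frame: rotvec deg [ 0.06  0.05 -0.1 ] shift cm [ 0.13 -0.03  4.52]
```

View pics/s4.png

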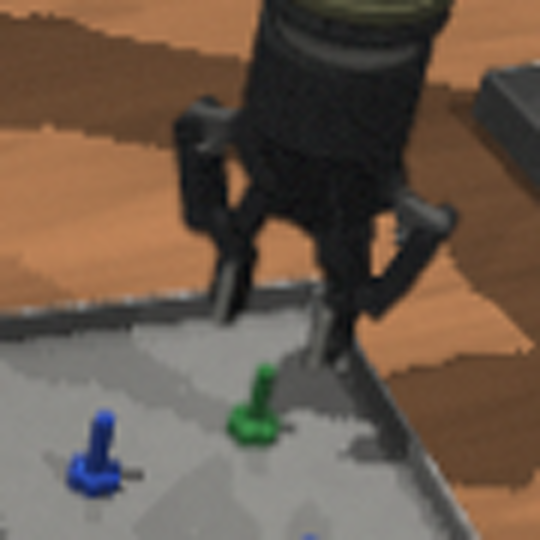

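Tips are centred on the stem: the scene midpoint at about (445,186) lines up with the stem top at (444,191). Descending.

{"fn": "step_arm", "kwargs": {
  "steps": [
    {"tx": 0.13,"ty": 0,"tz": 1,"wx": 0,"wy": 0,"wz": 0,"fingers": 0},
    {"tx": 0,"ty": 0,"tz": 1,"wx": 0,"wy": 0,"wz": 0,"fingers": 0},
    {"tx": 0,"ty": 0,"tz": 1,"wx": 0,"wy": 0,"wz": 0,"fingers": 0},
    {"tx": 0,"ty": 0,"tz": 0.6,"wx": 0,"wy": 0,"wz": 0,"fingers": 0}
  ]
}}

```text
time: 3.9
eef_pos: [0.4843, 0.3114, 0.0332]
orientation: [[-0.528, 0.849, 0.002], [0.849, 0.528, 0.001], [-0.0, 0.002, -1.0]]
ft_force: [0.2, 0.2, 0.1]
grip_width: 0.499
```

```bash
python3 look.py 5 110 250 190 320 8 400 130 490 220 6;python3 plan.py .484 .311 .026 32
```

```text
t 4.0 pos [0.4842 0.3113 0.0332] yaw 31.88 tilt [ 1.4e-03  3.0e-04 -1.0e+00] q7 -0.10594369975146671 w 0.5003868746577146 F [-0.86 -0.97 -0.04]
turn wz -0.12 then cm tx,ty,tz: -0.01 -0.03 0.72
now-frame: rotvec deg [ 0.08  0.03 -0.12] shift cm [-0.01 -0.03  0.72]
```

View pics/s5.png

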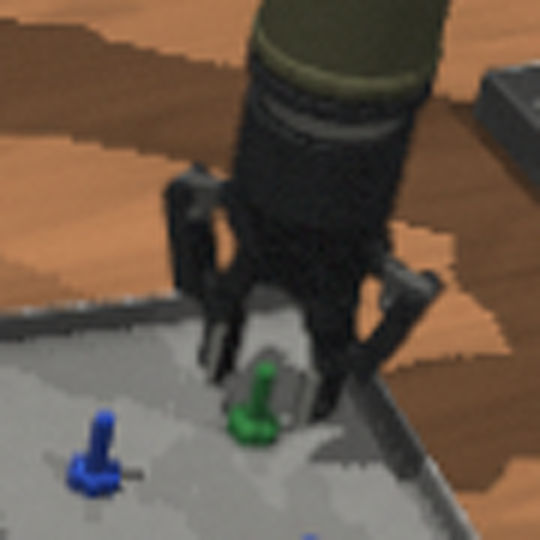

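View pics/t5.png

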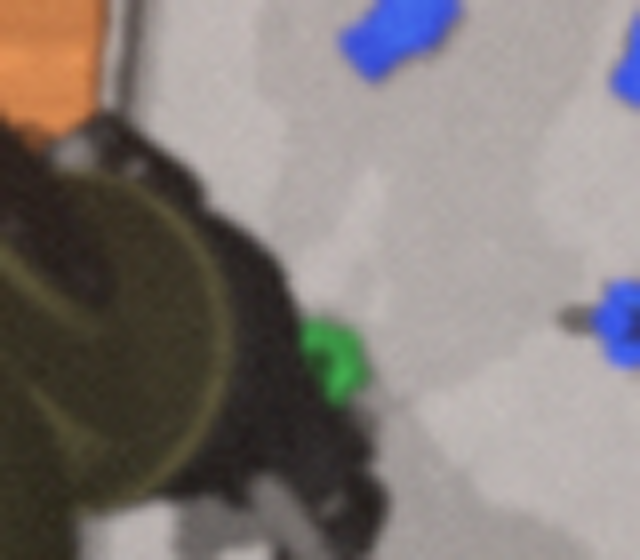

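The stem stands midway between the pads. I'll lower 6 mm and close.

{"fn": "step_arm", "kwargs": {
  "steps": [
    {"tx": 0,"ty": 0,"tz": 0.6,"wx": 0,"wy": 0,"wz": 0,"fingers": 0},
    {"tx": 0,"ty": 0,"tz": 0,"wx": 0,"wy": 0,"wz": 0,"fingers": 1},
    {"tx": 0,"ty": 0,"tz": 0,"wx": 0,"wy": 0,"wz": 0,"fingers": 1},
    {"tx": 0,"ty": 0,"tz": 0,"wx": 0,"wy": 0,"wz": 0,"fingers": 1},
    {"tx": 0,"ty": 0,"tz": 0,"wx": 0,"wy": 0,"wz": 0,"fingers": 1},
    {"tx": 0,"ty": 0,"tz": 0,"wx": 0,"wy": 0,"wz": 0,"fingers": 1},
    {"tx": 0,"ty": 0,"tz": 0,"wx": 0,"wy": 0,"wz": 0,"fingers": 1}
  ]
}}

```text
time: 4.88
eef_pos: [0.4848, 0.3116, 0.0277]
orientation: [[-0.528, 0.849, 0.003], [0.849, 0.528, 0.001], [-0.0, 0.003, -1.0]]
ft_force: [0.2, 0.7, -0.0]
grip_width: 0.091
```

```bash
python3 plan.py .484 .311 .11 32
```

```text
t 4.875 pos [0.4848 0.3116 0.0277] yaw 31.87 tilt [ 0.0028  0.0013 -1.    ] q7 -0.10670696846503416 w 0.0912096686737566 F [ 0.17  0.72 -0.03]
turn wz -0.13 then cm tx,ty,tz: -0.01 -0.1 -8.23
now-frame: rotvec deg [ 0.18  0.02 -0.13] shift cm [-0.02 -0.07 -8.23]
```

{"fn": "step_arm", "kwargs": {
  "steps": [
    {"tx": 0,"ty": 0,"tz": -1,"wx": 0,"wy": 0,"wz": 0,"fingers": 1},
    {"tx": 0,"ty": 0,"tz": -2,"wx": 0,"wy": 0,"wz": 0,"fingers": 1},
    {"tx": 0,"ty": 0,"tz": -2,"wx": 0,"wy": 0,"wz": 0,"fingers": 1},
    {"tx": 0,"ty": 0,"tz": -2,"wx": 0,"wy": 0,"wz": 0,"fingers": 1},
    {"tx": 0,"ty": 0,"tz": -1,"wx": 0,"wy": 0,"wz": 0,"fingers": 1}
  ]
}}

```text
time: 5.5
eef_pos: [0.4843, 0.3113, 0.1117]
orientation: [[-0.528, 0.849, 0.002], [0.849, 0.528, 0.001], [-0.0, 0.002, -1.0]]
ft_force: [0.8, 0.3, -0.5]
grip_width: 0.091
```

```bash
python3 look.py 6 110 250 190 320 8 400 100 490 220 5;python3 plan.py .543 -.002 .11 9.5
```

```text
t 5.6 pos [0.4844 0.3114 0.1115] yaw 31.87 tilt [ 0.0027  0.0012 -1.    ] q7 -0.09680746172927558 w 0.0944345856517768 F [ 0.41  0.63 -0.47]
turn wz 22.37 then cm tx,ty,tz: -31.88 0.61 0.15
now-frame: rotvec deg [ 1.700e-01 -1.000e-02  2.237e+01] shift cm [-29.71 -11.57   0.13]
```

View pics/s6.png

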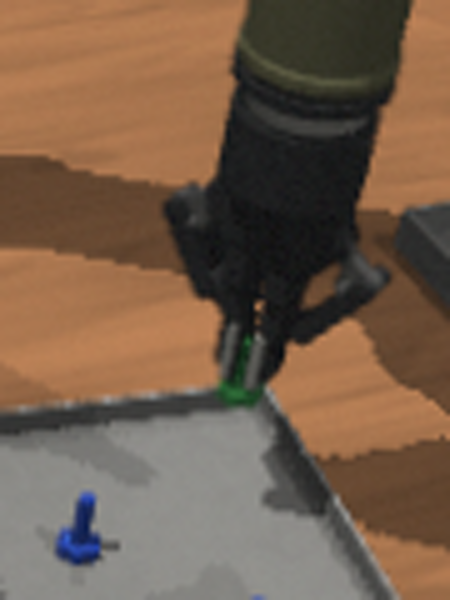

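The green flower is held upright in the jaws. Next, over the yellow pocket.

{"fn": "step_arm", "kwargs": {
  "steps": [
    {"tx": 0,"ty": 0,"tz": 0,"wx": 0,"wy": 0,"wz": 7.5,"fingers": 1},
    {"tx": 0,"ty": 0,"tz": 0,"wx": 0,"wy": 0,"wz": 7.5,"fingers": 1},
    {"tx": 0,"ty": 0,"tz": 0,"wx": 0,"wy": 0,"wz": 7.4,"fingers": 1},
    {"tx": -2,"ty": 0,"tz": 0,"wx": 0,"wy": 0,"wz": 0,"fingers": 1},
    {"tx": -4,"ty": 0.1,"tz": 0,"wx": 0,"wy": 0,"wz": 0,"fingers": 1},
    {"tx": -4,"ty": 0.1,"tz": 0,"wx": 0,"wy": 0,"wz": 0,"fingers": 1},
    {"tx": -4,"ty": 0.1,"tz": 0,"wx": 0,"wy": 0,"wz": 0,"fingers": 1},
    {"tx": -4,"ty": 0.1,"tz": 0,"wx": 0,"wy": 0,"wz": 0,"fingers": 1},
    {"tx": -4,"ty": 0.1,"tz": 0,"wx": 0,"wy": 0,"wz": 0,"fingers": 1},
    {"tx": -4,"ty": 0.1,"tz": 0,"wx": 0,"wy": 0,"wz": 0,"fingers": 1},
    {"tx": -3,"ty": 0,"tz": 0,"wx": 0,"wy": 0,"wz": 0,"fingers": 1},
    {"tx": -2,"ty": 0,"tz": 0,"wx": 0,"wy": 0,"wz": 0,"fingers": 1},
    {"tx": -1,"ty": 0,"tz": 0,"wx": 0,"wy": 0,"wz": 0,"fingers": 1}
  ]
}}

```text
time: 7.22
eef_pos: [0.538, -0.0292, 0.1056]
orientation: [[-0.177, 0.984, -0.008], [0.984, 0.177, -0.009], [-0.008, -0.01, -1.0]]
ft_force: [-0.0, 0.0, -0.8]
grip_width: 0.091
```

```bash
python3 look.py 7 255 200 345 300 6 290 140 390 285 4;python3 plan.py .543 -.002 .06 9.5
```

```text
t 7.325 pos [ 0.5383 -0.0286  0.1058] yaw 10.14 tilt [-0.0079 -0.0092 -0.9999] q7 0.19933733586172217 w 0.09733007898197248 F [-0.14 -0.07 -0.14]
turn wz 0.64 then cm tx,ty,tz: 2.54 0.91 4.58
now-frame: rotvec deg [-0.53  0.45  0.64] shift cm [2.57 0.98 4.55]
```

View pics/s7.png

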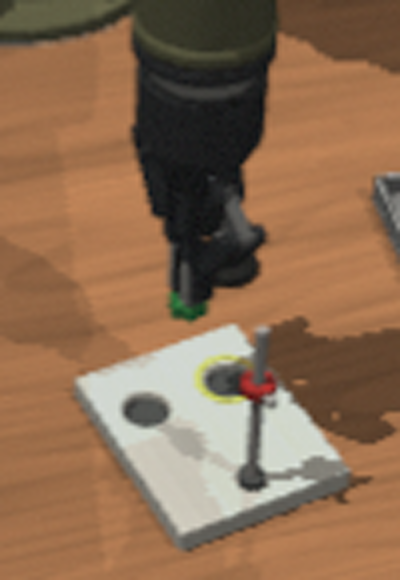

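View pics/t7.png

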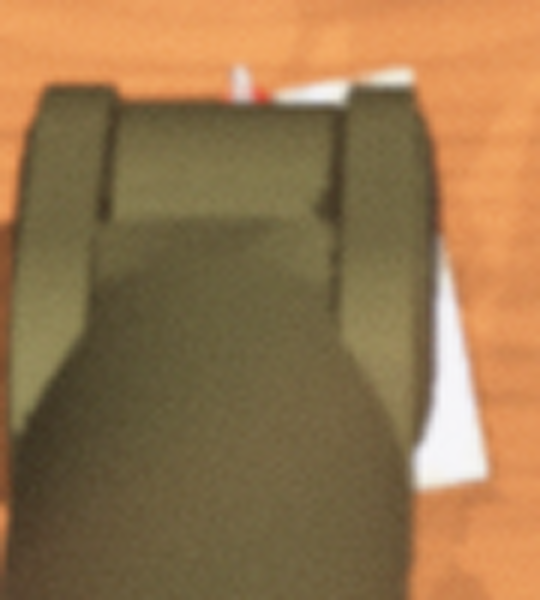

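The top view is blocked by the arm. The scene view shows the flower short of the ring towards the plain pocket, as the state says, so I'll correct.

{"fn": "step_arm", "kwargs": {
  "steps": [
    {"tx": 1.3,"ty": 0.5,"tz": 0,"wx": -0.5,"wy": 0.4,"wz": 0.6,"fingers": 1},
    {"tx": 0.8,"ty": 0.3,"tz": 1,"wx": 0,"wy": 0,"wz": 0,"fingers": 1},
    {"tx": 0.3,"ty": 0.1,"tz": 1,"wx": 0,"wy": 0,"wz": 0,"fingers": 1}
  ]
}}

```text
time: 7.7
eef_pos: [0.5432, 0.0016, 0.0848]
orientation: [[-0.17, 0.985, 0.001], [0.985, 0.17, 0.002], [0.001, 0.001, -1.0]]
ft_force: [-0.6, -0.2, 0.3]
grip_width: 0.093
```

```bash
python3 look.py 8 255 200 345 300 6 290 140 390 285 4;python3 plan.py .543 -.002 .06 9.5
```

```text
t 7.8 pos [0.5424 0.0012 0.0841] yaw 9.79 tilt [-0.0015  0.0014 -1.    ] q7 0.15561357046645996 w 0.0959720756946883 F [-0.56 -0.61 -0.31]
turn wz 0.29 then cm tx,ty,tz: -0.32 0.01 2.41
now-frame: rotvec deg [-0.07 -0.09  0.29] shift cm [-0.33  0.01  2.41]
```

{"fn": "step_arm", "kwargs": {
  "steps": [
    {"tx": -0.32,"ty": 0,"tz": 1.2,"wx": 0,"wy": 0,"wz": 0.2,"fingers": 1},
    {"tx": 0,"ty": 0,"tz": 1,"wx": 0,"wy": 0,"wz": 0,"fingers": 1},
    {"tx": 0,"ty": 0,"tz": 0.8,"wx": 0,"wy": 0,"wz": 0,"fingers": 1}
  ]
}}

```text
time: 8.18
eef_pos: [0.543, -0.0026, 0.0521]
orientation: [[-0.166, 0.986, -0.001], [0.986, 0.166, 0.001], [0.001, -0.001, -1.0]]
ft_force: [0.4, -0.5, -0.1]
grip_width: 0.094
```

```bash
python3 look.py 9 255 200 345 300 6 300 180 390 280 6;python3 plan.py .543 -.002 .06 9.5
python3 - <<'E'
from h import *
g=ctrl.grab_frame("scene");o=ctrl.get_obs();p=np.array(o["eef_pos"])
for dz in (-.0247,-.0167): print("disc centre crop",(proj(g,p+[0,0,dz])-[300,180]+.5)*6-.5)
print("pocket",(proj(g,[.543,-.002,.016])-[300,180]+.5)*6-.5)
E
```

```text
t 8.275 pos [ 0.5425 -0.0025  0.0518] yaw 9.58 tilt [-2.7e-03  7.0e-04 -1.0e+00] q7 0.1601795694104354 w 0.09425331273785643 F [ 0.18 -0.4   0.73]
turn wz 0.08 then cm tx,ty,tz: 0.04 0.06 -0.82
now-frame: rotvec deg [-0.15 -0.07  0.08] shift cm [ 0.04  0.06 -0.82]
disc centre crop [280.63770645 306.46886277]
disc centre crop [281.40399096 293.31027961]
pocket [280.7111539  325.57069606]
```

View pics/s9.png

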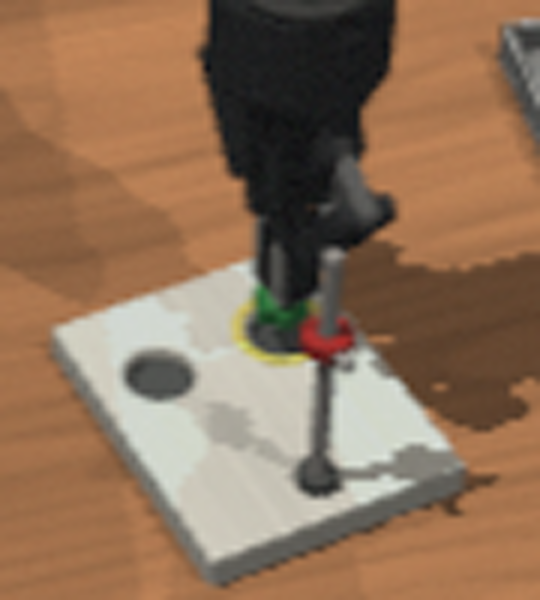

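Run:
```python
from h import *
g=ctrl.grab_frame("scene"); np.save("s9.npy",g["img"])
c=g["img"][220:250,330:370,::-1]; cv2.imwrite("pics/z9.png",cv2.resize(c,None,fx=16,fy=16,interpolation=cv2.INTER_NEAREST))
```

```text
(no output)
```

View pics/z9.png

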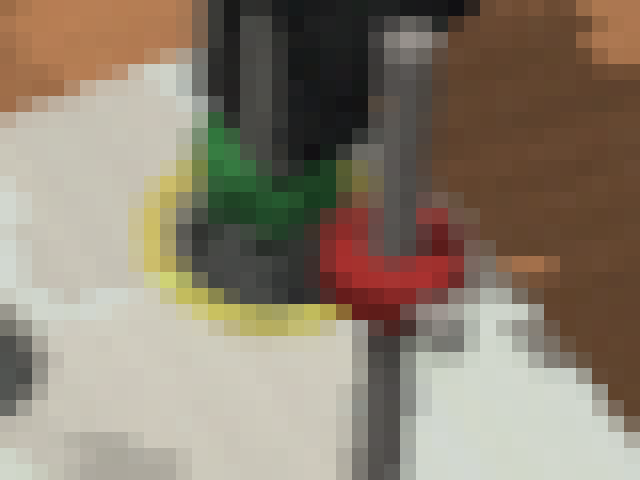

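Flower and mouth agree within about 1 mm: in the zoom the flower centre is at x≈270 against the mouth at ≈274, with a matching vertical offset. Inserting.

{"fn": "step_arm", "kwargs": {
  "steps": [
    {"tx": 0.05,"ty": 0.05,"tz": 0.6,"wx": 0,"wy": 0,"wz": 0,"fingers": 1},
    {"tx": 0,"ty": 0,"tz": 0.6,"wx": 0,"wy": 0,"wz": 0,"fingers": 1},
    {"tx": 0,"ty": 0,"tz": 0.5,"wx": 0,"wy": 0,"wz": 0,"fingers": 1}
  ]
}}

```text
time: 8.75
eef_pos: [0.5444, -0.0018, 0.0359]
orientation: [[-0.166, 0.986, 0.001], [0.986, 0.166, 0.001], [0.001, 0.001, -1.0]]
ft_force: [-0.1, 0.8, -0.3]
grip_width: 0.096
```

```bash
python3 look.py 10 255 200 345 300 6 325 210 375 250 16;python3 plan.py .543 -.002 .033 9.5
```

```text
t 8.85 pos [ 0.544  -0.0018  0.0355] yaw 9.58 tilt [ 1.e-04  9.e-04 -1.e+00] q7 0.16001994046662196 w 0.0925561265090215 F [-0.43  0.86 -0.35]
turn wz 0.08 then cm tx,ty,tz: -0.0 -0.1 0.25
now-frame: rotvec deg [ 0.01 -0.05  0.08] shift cm [-0.   -0.1   0.25]
```

View pics/s10.png

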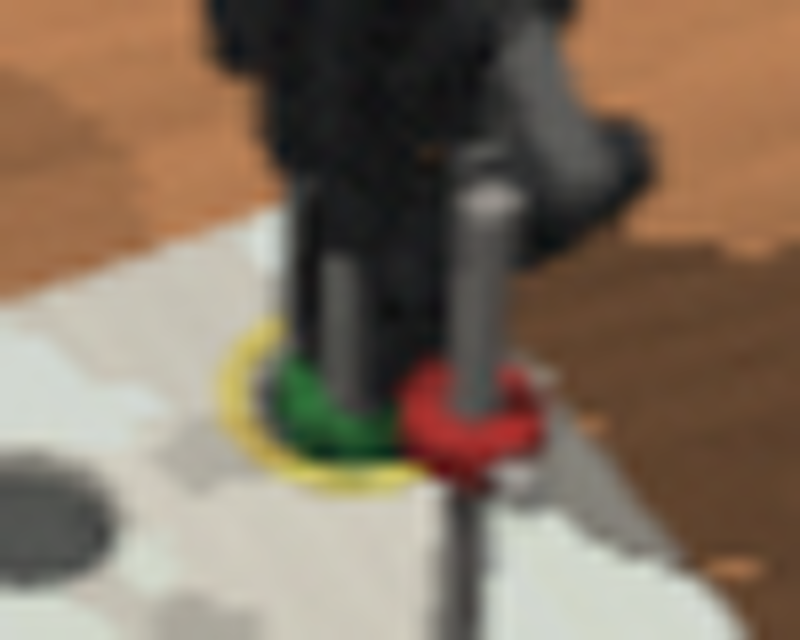

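Flower is entering the mouth with no force. A little lower, then open.

{"fn": "step_arm", "kwargs": {
  "steps": [
    {"tx": 0,"ty": -0.07,"tz": 0.2,"wx": 0,"wy": 0,"wz": 0,"fingers": 1},
    {"tx": 0,"ty": 0,"tz": 0,"wx": 0,"wy": 0,"wz": 0,"fingers": 1},
    {"tx": 0,"ty": 0,"tz": 0,"wx": 0,"wy": 0,"wz": 0,"fingers": 0},
    {"tx": 0,"ty": 0,"tz": 0,"wx": 0,"wy": 0,"wz": 0,"fingers": 0},
    {"tx": 0,"ty": 0,"tz": 0,"wx": 0,"wy": 0,"wz": 0,"fingers": 0},
    {"tx": 0,"ty": 0,"tz": 0,"wx": 0,"wy": 0,"wz": 0,"fingers": 0}
  ]
}}

```text
time: 9.6
eef_pos: [0.5436, -0.002, 0.0338]
orientation: [[-0.166, 0.986, 0.001], [0.986, 0.166, 0.001], [0.001, 0.001, -1.0]]
ft_force: [-1.0, -0.3, 0.9]
grip_width: 0.5
```

```bash
python3 look.py 11 255 200 345 300 6 325 210 375 250 16;python3 plan.py .543 -.002 .13 9.5
```

```text
t 9.7 pos [ 0.5435 -0.0019  0.0338] yaw 9.58 tilt [ 9.e-04  9.e-04 -1.e+00] q7 0.16030344062442856 w 0.5028624310875812 F [ 0.27  0.81 -0.22]
turn wz 0.08 then cm tx,ty,tz: 0.0 -0.05 -9.62
now-frame: rotvec deg [ 0.06 -0.04  0.08] shift cm [ 0.01 -0.04 -9.62]
```

View pics/s11.png

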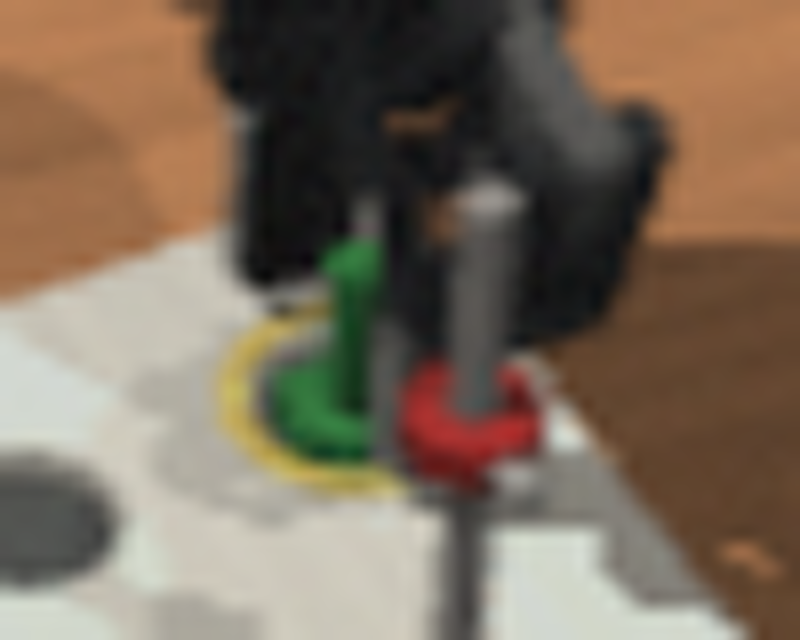

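Green stands upright in the pocket, released. I'll rise and head to blue.

{"fn": "step_arm", "kwargs": {
  "steps": [
    {"tx": 0,"ty": 0,"tz": -1.5,"wx": 0,"wy": 0,"wz": 0,"fingers": 0},
    {"tx": 0,"ty": 0,"tz": -3,"wx": 0,"wy": 0,"wz": 0,"fingers": 0},
    {"tx": 0,"ty": 0,"tz": -3,"wx": 0,"wy": 0,"wz": 0,"fingers": 0},
    {"tx": 0,"ty": 0,"tz": -1.5,"wx": 0,"wy": 0,"wz": 0,"fingers": 0},
    {"tx": 3,"ty": 0,"tz": 0,"wx": 0,"wy": 0,"wz": -3,"fingers": 0},
    {"tx": 4,"ty": 0,"tz": 0,"wx": 0,"wy": 0,"wz": -4,"fingers": 0},
    {"tx": 4,"ty": 0,"tz": 0,"wx": 0,"wy": 0,"wz": -4,"fingers": 0},
    {"tx": 4,"ty": 0,"tz": 0,"wx": 0,"wy": 0,"wz": -2,"fingers": 0},
    {"tx": 3,"ty": 0,"tz": 0,"wx": 0,"wy": 0,"wz": -1.5,"fingers": 0},
    {"tx": 1.5,"ty": 0,"tz": 0,"wx": 0,"wy": 0,"wz": 0,"fingers": 0},
    {"tx": 0,"ty": 0,"tz": 0,"wx": 0,"wy": 0,"wz": 0,"fingers": 0}
  ]
}}

```text
time: 11.08
eef_pos: [0.4871, 0.1875, 0.1373]
orientation: [[-0.411, 0.911, 0.011], [0.911, 0.411, 0.002], [-0.003, 0.011, -1.0]]
ft_force: [0.4, -0.6, 0.3]
grip_width: 0.502
```

```bash
python3 look.py 12 255 200 345 300 6 325 210 375 250 16;python3 plan.py .4945 .2213 .075 24
```

```text
t 11.175 pos [0.4878 0.1858 0.1371] yaw 24.16 tilt [ 1.160e-02  9.000e-04 -9.999e-01] q7 -0.014710094307332552 w 0.5003763955476943 F [-0.23  0.08  0.28]
turn wz 0.16 then cm tx,ty,tz: 2.97 2.05 6.21
now-frame: rotvec deg [0.63 0.22 0.16] shift cm [2.99 1.99 6.22]
```

View pics/t12.png

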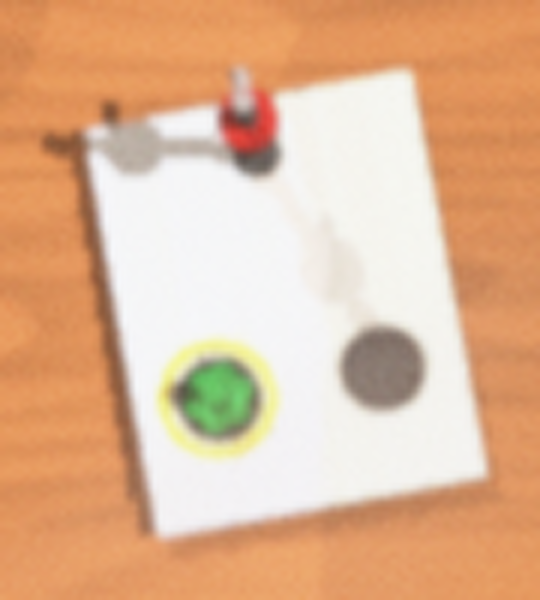

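The top view shows green seated and centred in the yellow ring (crop centre about 219,398). Next, blue.

{"fn": "step_arm", "kwargs": {
  "steps": [
    {"tx": 1.4,"ty": 1,"tz": 1,"wx": 0.6,"wy": 0.2,"wz": 0.1,"fingers": 0},
    {"tx": 1,"ty": 0.6,"tz": 2,"wx": 0,"wy": 0,"wz": 0,"fingers": 0},
    {"tx": 0.2,"ty": 0.2,"tz": 2,"wx": 0,"wy": 0,"wz": 0,"fingers": 0},
    {"tx": 0,"ty": 0,"tz": 0.5,"wx": 0,"wy": 0,"wz": 0,"fingers": 0}
  ]
}}

```text
time: 11.68
eef_pos: [0.4973, 0.2168, 0.0793]
orientation: [[-0.401, 0.916, 0.001], [0.916, 0.401, -0.0], [-0.001, 0.0, -1.0]]
ft_force: [0.2, 0.1, 0.2]
grip_width: 0.502
```

```bash
python3 look.py 13 150 250 230 320 8 380 130 470 230 6;python3 plan.py .4945 .2213 .065 24
```

```text
t 11.775 pos [0.4974 0.2166 0.0801] yaw 23.63 tilt [ 1.5e-03 -2.0e-04 -1.0e+00] q7 -0.0678866513791926 w 0.5004053721359883 F [-0.24 -0.04  0.11]
turn wz -0.37 then cm tx,ty,tz: 0.55 -0.07 1.51
now-frame: rotvec deg [ 0.07  0.05 -0.37] shift cm [ 0.55 -0.08  1.51]
```

View pics/s13.png

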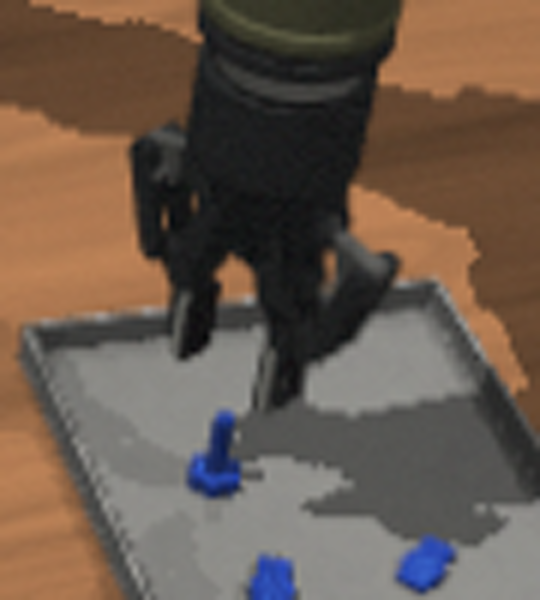

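Tips are above blue (stem top at crop 226,415), about 5 mm off in tool x. I'll correct and descend.

{"fn": "step_arm", "kwargs": {
  "steps": [
    {"tx": 0.5,"ty": -0.08,"tz": 0.5,"wx": 0,"wy": 0,"wz": -0.3,"fingers": 0},
    {"tx": 0,"ty": 0,"tz": 0.6,"wx": 0,"wy": 0,"wz": 0,"fingers": 0}
  ]
}}

```text
time: 12.02
eef_pos: [0.4954, 0.2212, 0.0698]
orientation: [[-0.405, 0.914, 0.003], [0.914, 0.405, 0.001], [-0.001, 0.003, -1.0]]
ft_force: [0.2, -0.1, -0.4]
grip_width: 0.501
```

```bash
python3 look.py 14 150 250 230 320 8 380 130 470 230 6;python3 plan.py .4945 .2213 .027 24
```

```text
t 12.125 pos [0.4953 0.2205 0.0694] yaw 23.87 tilt [ 2.5e-03 -2.0e-04 -1.0e+00] q7 -0.07398591071497303 w 0.49852603195908113 F [ 0.76 -0.48 -0.63]
turn wz -0.13 then cm tx,ty,tz: 0.1 -0.04 4.24
now-frame: rotvec deg [ 0.13  0.07 -0.13] shift cm [ 0.11 -0.05  4.24]
```

{"fn": "step_arm", "kwargs": {
  "steps": [
    {"tx": 0.1,"ty": -0.05,"tz": 1,"wx": 0.1,"wy": 0,"wz": 0,"fingers": 0},
    {"tx": 0,"ty": 0,"tz": 1,"wx": 0,"wy": 0,"wz": 0,"fingers": 0},
    {"tx": 0,"ty": 0,"tz": 1,"wx": 0,"wy": 0,"wz": 0,"fingers": 0},
    {"tx": 0,"ty": 0,"tz": 0.5,"wx": 0,"wy": 0,"wz": 0,"fingers": 0}
  ]
}}

```text
time: 12.62
eef_pos: [0.4946, 0.2211, 0.0323]
orientation: [[-0.404, 0.915, 0.001], [0.915, 0.404, -0.001], [-0.001, 0.001, -1.0]]
ft_force: [-0.2, 0.5, 0.1]
grip_width: 0.496
```

```bash
python3 look.py 15 150 250 230 320 8 380 150 450 220 8;python3 plan.py .4945 .2213 .027 24
```

```text
t 12.725 pos [0.4945 0.2211 0.0324] yaw 23.84 tilt [ 1.1e-03 -9.0e-04 -1.0e+00] q7 -0.07901558708142202 w 0.4978210558740469 F [ 0.66 -0.86  0.42]
turn wz -0.16 then cm tx,ty,tz: 0.02 0.01 0.54
now-frame: rotvec deg [ 0.04  0.07 -0.16] shift cm [0.02 0.01 0.54]
```

View pics/s15.png

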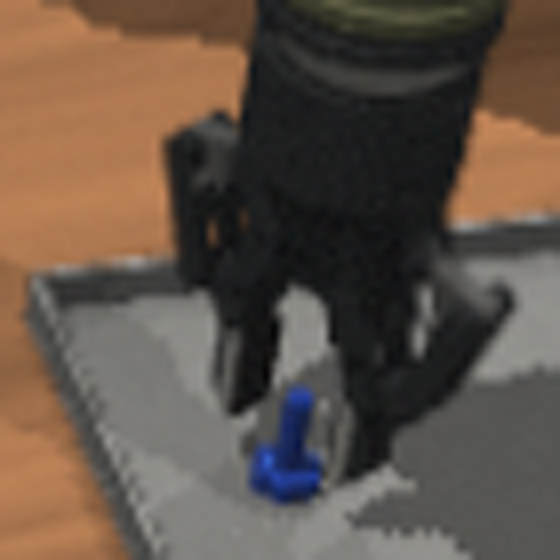

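Blue's stem is between the pads. I'll lower 5 mm, close and lift.

{"fn": "step_arm", "kwargs": {
  "steps": [
    {"tx": 0,"ty": 0,"tz": 0.5,"wx": 0,"wy": 0,"wz": 0,"fingers": 0},
    {"tx": 0,"ty": 0,"tz": 0,"wx": 0,"wy": 0,"wz": 0,"fingers": 1},
    {"tx": 0,"ty": 0,"tz": 0,"wx": 0,"wy": 0,"wz": 0,"fingers": 1},
    {"tx": 0,"ty": 0,"tz": 0,"wx": 0,"wy": 0,"wz": 0,"fingers": 1},
    {"tx": 0,"ty": 0,"tz": 0,"wx": 0,"wy": 0,"wz": 0,"fingers": 1},
    {"tx": 0,"ty": 0,"tz": 0,"wx": 0,"wy": 0,"wz": 0,"fingers": 1},
    {"tx": 0,"ty": 0,"tz": 0,"wx": 0,"wy": 0,"wz": 0,"fingers": 1}
  ]
}}

```text
time: 13.6
eef_pos: [0.4952, 0.2213, 0.0281]
orientation: [[-0.404, 0.915, 0.003], [0.915, 0.404, -0.0], [-0.001, 0.002, -1.0]]
ft_force: [0.7, 0.2, 0.4]
grip_width: 0.088
```

{"fn": "step_arm", "kwargs": {
  "steps": [
    {"tx": 0,"ty": 0,"tz": -1,"wx": 0,"wy": 0,"wz": 0,"fingers": 1},
    {"tx": 0,"ty": 0,"tz": -2,"wx": 0,"wy": 0,"wz": 0,"fingers": 1},
    {"tx": 0,"ty": 0,"tz": -3,"wx": 0,"wy": 0,"wz": 0,"fingers": 1},
    {"tx": 0,"ty": 0,"tz": -3,"wx": 0,"wy": 0,"wz": 0,"fingers": 1},
    {"tx": 0,"ty": 0,"tz": -1,"wx": 0,"wy": 0,"wz": 0,"fingers": 1}
  ]
}}

```text
time: 14.22
eef_pos: [0.4945, 0.2211, 0.1324]
orientation: [[-0.404, 0.915, 0.002], [0.915, 0.404, -0.001], [-0.001, 0.001, -1.0]]
ft_force: [0.9, 0.4, 0.3]
grip_width: 0.094
```

```bash
python3 look.py 16 150 250 230 320 8 380 100 470 200 6;python3 plan.py .5532 -.0615 .125 9.5
```

```text
t 14.325 pos [0.4943 0.221  0.1314] yaw 23.84 tilt [ 1.1e-03 -9.0e-04 -1.0e+00] q7 -0.07068754954832733 w 0.09240094530636118 F [ 0.09 -0.12 -0.52]
turn wz 14.34 then cm tx,ty,tz: -28.84 1.15 0.64
now-frame: rotvec deg [ 0.05  0.07 14.34] shift cm [-28.22  -6.03   0.68]
```

View pics/s16.png

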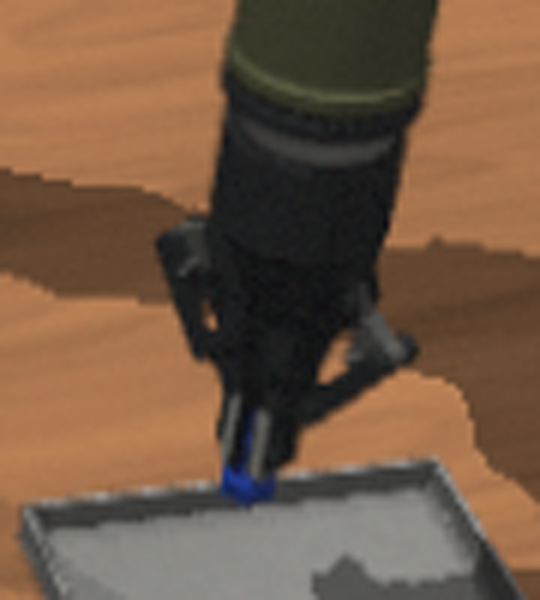

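{"fn": "step_arm", "kwargs": {
  "steps": [
    {"tx": 0,"ty": 0,"tz": 0,"wx": 0,"wy": 0,"wz": 7.1,"fingers": 1},
    {"tx": 0,"ty": 0,"tz": 0,"wx": 0,"wy": 0,"wz": 7.1,"fingers": 1},
    {"tx": -2,"ty": 0.1,"tz": 0,"wx": 0,"wy": 0,"wz": 0,"fingers": 1},
    {"tx": -4,"ty": 0.2,"tz": 0,"wx": 0,"wy": 0,"wz": 0,"fingers": 1},
    {"tx": -4,"ty": 0.2,"tz": 0,"wx": 0,"wy": 0,"wz": 0,"fingers": 1},
    {"tx": -4,"ty": 0.2,"tz": 0,"wx": 0,"wy": 0,"wz": 0,"fingers": 1},
    {"tx": -4,"ty": 0.2,"tz": 0,"wx": 0,"wy": 0,"wz": 0,"fingers": 1},
    {"tx": -4,"ty": 0.2,"tz": 0,"wx": 0,"wy": 0,"wz": 0,"fingers": 1},
    {"tx": -2.5,"ty": 0.1,"tz": 0,"wx": 0,"wy": 0,"wz": 0,"fingers": 1},
    {"tx": -1,"ty": 0,"tz": 0,"wx": 0,"wy": 0,"wz": 0,"fingers": 1}
  ]
}}

```text
time: 15.58
eef_pos: [0.5452, -0.048, 0.1234]
orientation: [[-0.18, 0.984, -0.013], [0.984, 0.179, -0.009], [-0.007, -0.014, -1.0]]
ft_force: [0.1, 0.3, -0.4]
grip_width: 0.088
```

```bash
python3 look.py 17 255 200 345 300 6 290 150 390 280 5;python3 plan.py .5532 -.0615 .09 9.5
```

```text
t 15.675 pos [ 0.5452 -0.0469  0.1235] yaw 10.32 tilt [-0.0125 -0.0089 -0.9999] q7 0.23432896427932026 w 0.0931889511004015 F [-0.11  0.33 -0.22]
turn wz 0.82 then cm tx,ty,tz: -1.57 0.55 3.35
now-frame: rotvec deg [-0.8   0.38  0.82] shift cm [-1.56  0.57  3.36]
```

{"fn": "step_arm", "kwargs": {
  "steps": [
    {"tx": -0.9,"ty": 0.35,"tz": 0,"wx": -0.8,"wy": 0.4,"wz": 0.8,"fingers": 1},
    {"tx": -0.5,"ty": 0.2,"tz": 1,"wx": 0,"wy": 0,"wz": 0,"fingers": 1},
    {"tx": 0,"ty": 0,"tz": 1,"wx": 0,"wy": 0,"wz": 0,"fingers": 1}
  ]
}}

```text
time: 16.05
eef_pos: [0.5537, -0.0576, 0.1027]
orientation: [[-0.17, 0.986, 0.002], [0.986, 0.17, 0.002], [0.002, 0.002, -1.0]]
ft_force: [-0.3, -0.0, -0.3]
grip_width: 0.093
```

```bash
python3 look.py 18 255 200 345 300 6 290 150 390 280 5;python3 plan.py .5532 -.0615 .055 9.5
```

```text
t 16.15 pos [ 0.5527 -0.0572  0.1019] yaw 9.78 tilt [-8.0e-04  2.6e-03 -1.0e+00] q7 0.25947584263219076 w 0.09148604016226126 F [-0.36  0.39 -0.43]
turn wz 0.28 then cm tx,ty,tz: -0.43 -0.02 4.69
now-frame: rotvec deg [-0.02 -0.15  0.28] shift cm [-0.44 -0.02  4.69]
```

{"fn": "step_arm", "kwargs": {
  "steps": [
    {"tx": -0.42,"ty": 0,"tz": 1,"wx": 0,"wy": 0,"wz": 0.2,"fingers": 1},
    {"tx": 0,"ty": 0,"tz": 1.5,"wx": 0,"wy": 0,"wz": 0,"fingers": 1},
    {"tx": 0,"ty": 0,"tz": 1.5,"wx": 0,"wy": 0,"wz": 0,"fingers": 1},
    {"tx": 0,"ty": 0,"tz": 0.5,"wx": 0,"wy": 0,"wz": 0,"fingers": 1}
  ]
}}

```text
time: 16.65
eef_pos: [0.5532, -0.0604, 0.0534]
orientation: [[-0.168, 0.986, -0.001], [0.986, 0.168, 0.003], [0.003, -0.001, -1.0]]
ft_force: [0.1, -1.0, 0.3]
grip_width: 0.094
```

```bash
python3 look.py 19 255 200 345 300 6 305 210 355 250 16;python3 plan.py .5532 -.0615 .034 9.5
```

```text
t 16.75 pos [ 0.5534 -0.0605  0.054 ] yaw 9.66 tilt [-0.0012  0.0029 -1.    ] q7 0.26614045396537805 w 0.090553901892372 F [ 0.28 -0.19 -0.02]
turn wz 0.16 then cm tx,ty,tz: -0.1 -0.04 2.0
now-frame: rotvec deg [-0.04 -0.17  0.16] shift cm [-0.1  -0.04  2.  ]
```

View pics/s19.png

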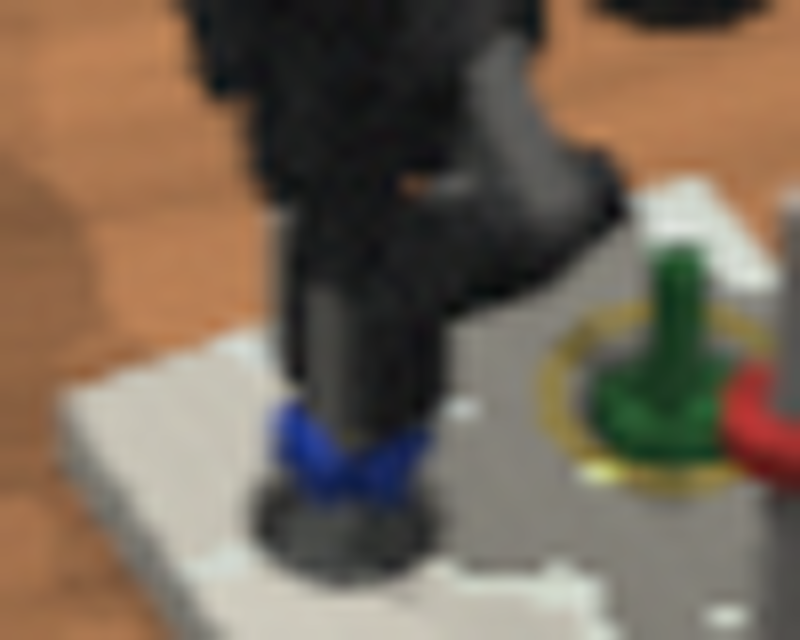

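Flower centre x≈352 against mouth ≈346, which matches the 1 mm offset reported. I'll correct and insert.

{"fn": "step_arm", "kwargs": {
  "steps": [
    {"tx": -0.1,"ty": -0.04,"tz": 0.6,"wx": 0,"wy": -0.1,"wz": 0.1,"fingers": 1},
    {"tx": 0,"ty": 0,"tz": 0.6,"wx": 0,"wy": 0,"wz": 0,"fingers": 1},
    {"tx": 0,"ty": 0,"tz": 0.6,"wx": 0,"wy": 0,"wz": 0,"fingers": 1}
  ]
}}

```text
time: 17.12
eef_pos: [0.5541, -0.0617, 0.036]
orientation: [[-0.166, 0.986, 0.002], [0.986, 0.166, 0.001], [0.001, 0.002, -1.0]]
ft_force: [-0.8, -0.1, 0.3]
grip_width: 0.093
```

```bash
python3 look.py 20 255 200 345 300 6 305 210 355 250 16;python3 plan.py .5532 -.0615 .0335 9.5
```

```text
t 17.225 pos [ 0.5536 -0.0616  0.0356] yaw 9.55 tilt [ 2.e-04  1.e-03 -1.e+00] q7 0.26548521985636236 w 0.09066813892701497 F [0.42 0.39 0.17]
turn wz 0.05 then cm tx,ty,tz: 0.02 -0.04 0.21
now-frame: rotvec deg [ 0.02 -0.05  0.05] shift cm [ 0.02 -0.04  0.21]
```

View pics/s20.png

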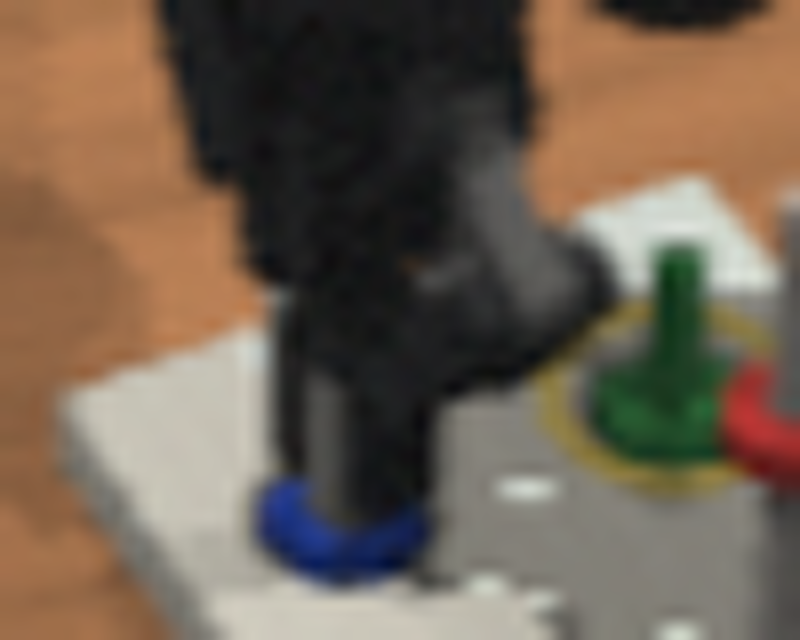

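{"fn": "step_arm", "kwargs": {
  "steps": [
    {"tx": 0,"ty": -0.04,"tz": 0.2,"wx": 0,"wy": 0,"wz": 0,"fingers": 1},
    {"tx": 0,"ty": 0,"tz": 0,"wx": 0,"wy": 0,"wz": 0,"fingers": 1},
    {"tx": 0,"ty": 0,"tz": 0,"wx": 0,"wy": 0,"wz": 0,"fingers": 0},
    {"tx": 0,"ty": 0,"tz": 0,"wx": 0,"wy": 0,"wz": 0,"fingers": 0},
    {"tx": 0,"ty": 0,"tz": 0,"wx": 0,"wy": 0,"wz": 0,"fingers": 0},
    {"tx": 0,"ty": 0,"tz": 0,"wx": 0,"wy": 0,"wz": 0,"fingers": 0},
    {"tx": 0,"ty": 0,"tz": -1.5,"wx": 0,"wy": 0,"wz": 0,"fingers": 0},
    {"tx": 0,"ty": 0,"tz": -3,"wx": 0,"wy": 0,"wz": 0,"fingers": 0},
    {"tx": 0,"ty": 0,"tz": -4,"wx": 0,"wy": 0,"wz": 0,"fingers": 0},
    {"tx": 0,"ty": 0,"tz": -2,"wx": 0,"wy": 0,"wz": 0,"fingers": 0}
  ]
}}

```text
time: 18.48
eef_pos: [0.5527, -0.0618, 0.1435]
orientation: [[-0.166, 0.986, -0.001], [0.986, 0.166, 0.001], [0.001, -0.001, -1.0]]
ft_force: [0.6, 0.3, -1.2]
grip_width: 0.503
```

```bash
python3 look.py 21 255 200 345 300 6 305 210 365 255 13;python3 plan.py .497 -.3 .13 -60
```

```text
t 18.575 pos [ 0.5534 -0.0619  0.1438] yaw 9.55 tilt [ 1.4e-03  9.0e-04 -1.0e+00] q7 0.2608983253834642 w 0.4974448850879423 F [-0.26  0.42  0.28]
turn wz 69.55 then cm tx,ty,tz: -16.79 17.8 1.38
now-frame: rotvec deg [ 5.000e-02 -8.000e-02  6.955e+01] shift cm [-22.55  -9.52   1.35]
```

View pics/s21.png

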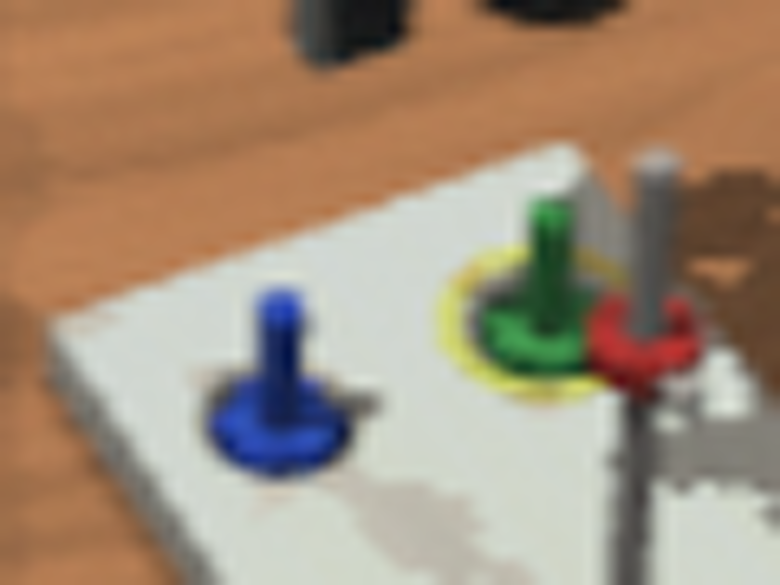

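Both flowers are seated upright and clear of the gripper. Next I'll turn and move to the loupe handle.

{"fn": "step_arm", "kwargs": {
  "steps": [
    {"tx": 0,"ty": 0,"tz": 0,"wx": 0,"wy": 0,"wz": 8.7,"fingers": -0.2},
    {"tx": 0,"ty": 0,"tz": 0,"wx": 0,"wy": 0,"wz": 8.7,"fingers": -0.2},
    {"tx": 0,"ty": 0,"tz": 0,"wx": 0,"wy": 0,"wz": 8.7,"fingers": -0.2},
    {"tx": 0,"ty": 0,"tz": 0,"wx": 0,"wy": 0,"wz": 8.7,"fingers": -0.2},
    {"tx": 0,"ty": 0,"tz": 0,"wx": 0,"wy": 0,"wz": 8.7,"fingers": -0.2},
    {"tx": 0,"ty": 0,"tz": 0,"wx": 0,"wy": 0,"wz": 8.7,"fingers": -0.2},
    {"tx": 0,"ty": 0,"tz": 0,"wx": 0,"wy": 0,"wz": 8.7,"fingers": -0.2},
    {"tx": 0,"ty": 0,"tz": 0,"wx": 0,"wy": 0,"wz": 7,"fingers": -0.2},
    {"tx": -1.5,"ty": 1.5,"tz": 0,"wx": 0,"wy": 0,"wz": 0,"fingers": -0.2},
    {"tx": -3,"ty": 3,"tz": 0,"wx": 0,"wy": 0,"wz": 0,"fingers": -0.2},
    {"tx": -3,"ty": 3,"tz": 0,"wx": 0,"wy": 0,"wz": 0,"fingers": -0.2},
    {"tx": -3,"ty": 3,"tz": 0,"wx": 0,"wy": 0,"wz": 0,"fingers": -0.2},
    {"tx": -2.5,"ty": 3,"tz": 0,"wx": 0,"wy": 0,"wz": 0,"fingers": -0.2},
    {"tx": -1,"ty": 1.5,"tz": 0,"wx": 0,"wy": 0,"wz": 0,"fingers": -0.2}
  ]
}}

```text
time: 20.32
eef_pos: [0.497, -0.2721, 0.1411]
orientation: [[0.863, 0.504, -0.007], [0.504, -0.863, -0.001], [-0.006, -0.003, -1.0]]
ft_force: [-0.0, 0.5, 0.4]
grip_width: 0.601
```

```bash
python3 look.py 22 385 230 465 320 6 190 130 290 285 4;python3 plan.py .497 -.3 .1 -60
```

```text
t 20.425 pos [ 0.4971 -0.2723  0.1411] yaw -59.81 tilt [-0.0066 -0.001  -1.    ] q7 -0.33673385982347465 w 0.599338606896652 F [-0.77  0.65 -0.06]
turn wz 0.19 then cm tx,ty,tz: -1.4 2.4 4.11
now-frame: rotvec deg [-0.14  0.36  0.19] shift cm [-1.38  2.4   4.11]
```

View pics/s22.png

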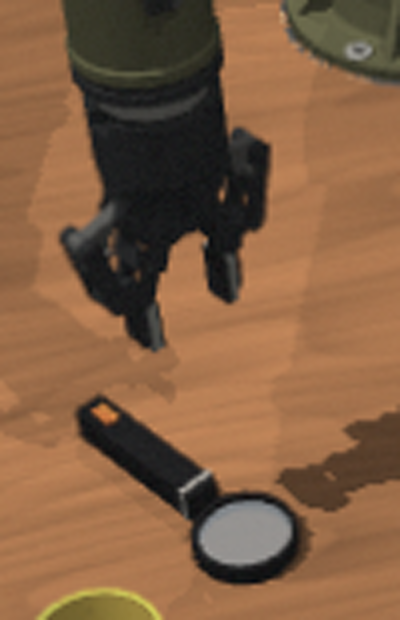

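The jaws are aligned across the handle and need about 14/24 mm more. I'll correct and descend partway.

{"fn": "step_arm", "kwargs": {
  "steps": [
    {"tx": -0.8,"ty": 1.2,"tz": 1,"wx": -0.1,"wy": 0.3,"wz": 0.2,"fingers": -0.2},
    {"tx": -0.4,"ty": 0.8,"tz": 1.5,"wx": 0,"wy": 0,"wz": 0,"fingers": -0.2},
    {"tx": 0,"ty": 0.2,"tz": 1,"wx": 0,"wy": 0,"wz": 0,"fingers": -0.2}
  ]
}}

```text
time: 20.8
eef_pos: [0.4973, -0.2969, 0.1048]
orientation: [[0.864, 0.504, -0.001], [0.504, -0.864, 0.002], [0.0, -0.002, -1.0]]
ft_force: [-0.8, 0.2, 0.2]
grip_width: 0.6
```

```bash
python3 look.py 23 385 230 465 320 6 190 150 290 285 4;python3 plan.py .497 -.3 .045 -60
```

```text
t 20.9 pos [ 0.4971 -0.2962  0.1044] yaw -59.73 tilt [-0.0019  0.0025 -1.    ] q7 -0.2746107128964413 w 0.5986216410493794 F [ 0.06 -0.22 -0.69]
turn wz 0.27 then cm tx,ty,tz: -0.2 0.33 5.94
now-frame: rotvec deg [-0.18  0.02  0.27] shift cm [-0.2   0.34  5.94]
```

View pics/s23.png

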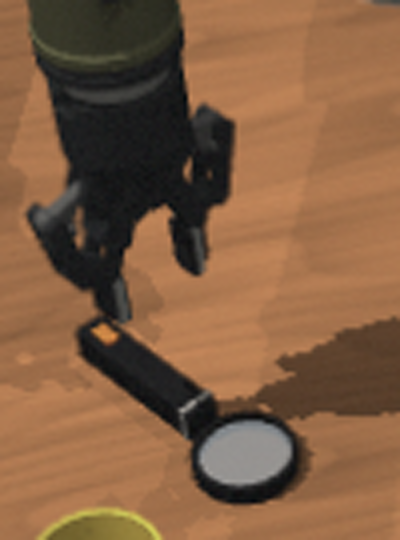

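View pics/t23.png

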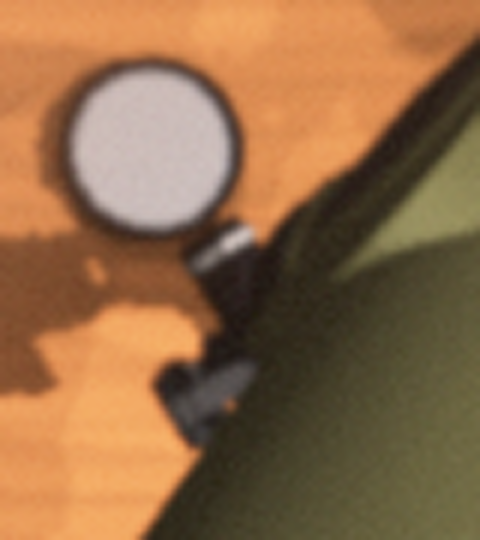

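{"fn": "step_arm", "kwargs": {
  "steps": [
    {"tx": -0.2,"ty": 0.3,"tz": 1.5,"wx": -0.2,"wy": 0,"wz": 0.2,"fingers": -0.2},
    {"tx": 0,"ty": 0,"tz": 1.5,"wx": 0,"wy": 0,"wz": 0,"fingers": -0.2},
    {"tx": 0,"ty": 0,"tz": 1.5,"wx": 0,"wy": 0,"wz": 0,"fingers": -0.2},
    {"tx": 0,"ty": 0,"tz": 0.7,"wx": 0,"wy": 0,"wz": 0,"fingers": -0.2}
  ]
}}

```text
time: 21.4
eef_pos: [0.4977, -0.2982, 0.0489]
orientation: [[0.864, 0.503, 0.0], [0.503, -0.864, -0.0], [0.0, 0.0, -1.0]]
ft_force: [-0.6, 0.7, 0.0]
grip_width: 0.596
```

```bash
python3 look.py 24 385 230 465 320 6 200 190 280 280 6.5;python3 plan.py .497 -.3 .015 -60
```

```text
t 21.5 pos [ 0.4976 -0.2982  0.0492] yaw -59.78 tilt [-0.  0. -1.] q7 -0.24097466324594063 w 0.5987285092580964 F [-0.29  0.79 -0.02]
turn wz 0.22 then cm tx,ty,tz: -0.14 0.12 3.42
now-frame: rotvec deg [-0.    0.    0.22] shift cm [-0.14  0.12  3.42]
```

View pics/s24.png

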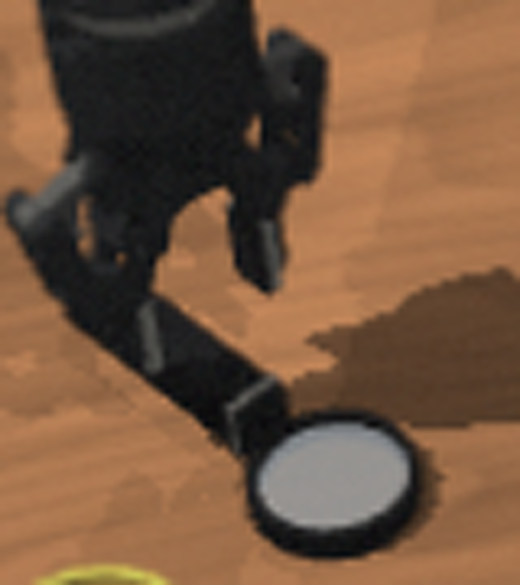

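Fingers straddle the handle. Descending to TCP z of about 15 mm.

{"fn": "step_arm", "kwargs": {
  "steps": [
    {"tx": -0.1,"ty": 0.12,"tz": 1,"wx": 0,"wy": 0,"wz": 0.2,"fingers": -0.2},
    {"tx": 0,"ty": 0,"tz": 1,"wx": 0,"wy": 0,"wz": 0,"fingers": -0.2},
    {"tx": 0,"ty": 0,"tz": 0.8,"wx": 0,"wy": 0,"wz": 0,"fingers": -0.2}
  ]
}}

```text
time: 21.88
eef_pos: [0.4981, -0.3005, 0.0207]
orientation: [[0.866, 0.5, 0.002], [0.5, -0.866, -0.001], [0.001, 0.002, -1.0]]
ft_force: [-0.5, 1.1, -0.0]
grip_width: 0.601
```

```bash
python3 look.py 25 385 230 465 320 6 200 190 280 280 6.5;python3 plan.py .497 -.3 .0155 -60
```

```text
t 21.975 pos [ 0.4976 -0.3001  0.0202] yaw -60.0 tilt [ 8.e-04 -5.e-04 -1.e+00] q7 -0.22464557639613325 w 0.5999351987981026 F [-1.31 -0.51  1.  ]
turn wz 0.0 then cm tx,ty,tz: -0.05 -0.05 0.47
now-frame: rotvec deg [ 0.05 -0.02  0.  ] shift cm [-0.05 -0.05  0.47]
```

View pics/s25.png

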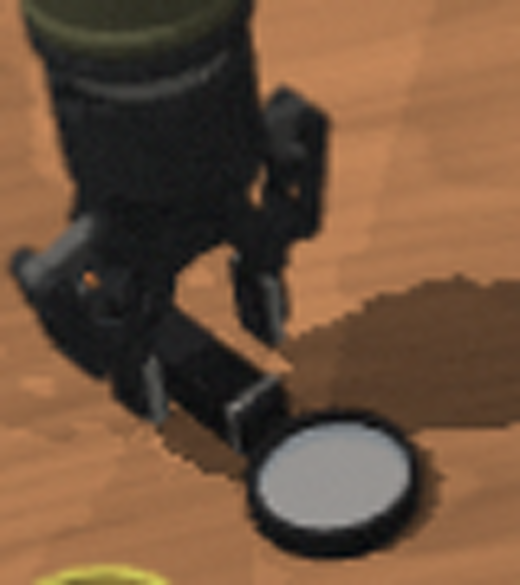

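{"fn": "step_arm", "kwargs": {
  "steps": [
    {"tx": 0,"ty": 0,"tz": 0.5,"wx": 0,"wy": 0,"wz": 0,"fingers": -0.2},
    {"tx": 0,"ty": 0,"tz": 0,"wx": 0,"wy": 0,"wz": 0,"fingers": 1},
    {"tx": 0,"ty": 0,"tz": 0,"wx": 0,"wy": 0,"wz": 0,"fingers": 1},
    {"tx": 0,"ty": 0,"tz": 0,"wx": 0,"wy": 0,"wz": 0,"fingers": 1},
    {"tx": 0,"ty": 0,"tz": 0,"wx": 0,"wy": 0,"wz": 0,"fingers": 1},
    {"tx": 0,"ty": 0,"tz": 0,"wx": 0,"wy": 0,"wz": 0,"fingers": 1}
  ]
}}

```text
time: 22.72
eef_pos: [0.498, -0.3004, 0.0156]
orientation: [[0.866, 0.5, 0.002], [0.5, -0.866, -0.001], [0.001, 0.002, -1.0]]
ft_force: [1.0, -0.0, -0.8]
grip_width: 0.266
```

```bash
python3 plan.py .497 -.3 .13 -60
```

```text
t 22.725 pos [ 0.498  -0.3004  0.0156] yaw -60.0 tilt [ 0.0018 -0.001  -1.    ] q7 -0.22170663557828493 w 0.26593756562159787 F [ 1.04 -0.04 -0.84]
turn wz 0.0 then cm tx,ty,tz: -0.07 -0.08 -11.44
now-frame: rotvec deg [ 0.1  -0.06  0.  ] shift cm [ -0.06  -0.06 -11.44]
```

Gripped (width 22.6 mm on a 24 mm handle). Lifting.

{"fn": "step_arm", "kwargs": {
  "steps": [
    {"tx": 0,"ty": 0,"tz": -0.5,"wx": 0,"wy": 0,"wz": 0,"fingers": 1},
    {"tx": 0,"ty": 0,"tz": -1.5,"wx": 0,"wy": 0,"wz": 0,"fingers": 1},
    {"tx": 0,"ty": 0,"tz": -2.5,"wx": 0,"wy": 0,"wz": 0,"fingers": 1},
    {"tx": 0,"ty": 0,"tz": -3,"wx": 0,"wy": 0,"wz": 0,"fingers": 1},
    {"tx": 0,"ty": 0,"tz": -2,"wx": 0,"wy": 0,"wz": 0,"fingers": 1},
    {"tx": 0,"ty": 0,"tz": -0.5,"wx": 0,"wy": 0,"wz": 0,"fingers": 1}
  ]
}}

```text
time: 23.48
eef_pos: [0.4977, -0.3006, 0.1225]
orientation: [[0.866, 0.5, 0.003], [0.5, -0.866, -0.002], [0.002, 0.003, -1.0]]
ft_force: [-0.4, -0.2, -1.6]
grip_width: 0.267
```

```bash
python3 look.py 26 375 210 475 320 5.5 190 140 290 270 4.5;python3 plan.py .4755 -.041 .115 -60; python3 -c "
from h import *
print(ctrl.get_obs()['moment'])"
```

```text
t 23.575 pos [ 0.4974 -0.3003  0.1213] yaw -60.03 tilt [ 0.0017 -0.001  -1.    ] q7 -0.2816487691876166 w 0.2659256904982356 F [-0.61  0.47 -1.44]
turn wz -0.03 then cm tx,ty,tz: 11.07 -23.55 0.63
now-frame: rotvec deg [ 0.1  -0.05 -0.03] shift cm [ 11.06 -23.55   0.6 ]
[-0.00266726  0.02096867  0.04499266]
```

View pics/s26.png

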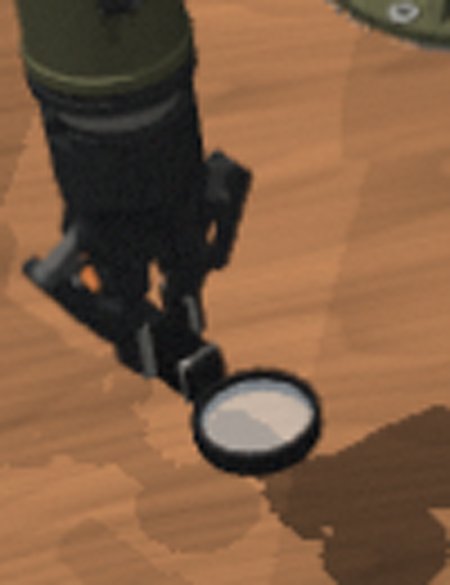

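View pics/t26.png

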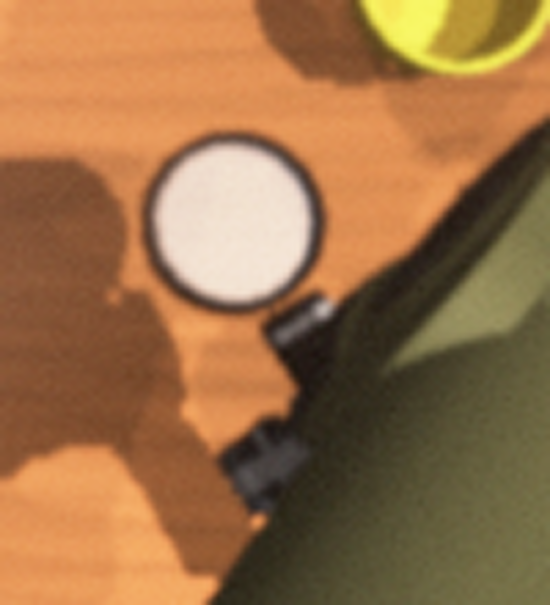

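The lens is lifted level: top crop ring centre about (234.5,221.5), scene crop about (257.5,421). I'll measure its offset from the TCP.

Run:
```python
from h import *
f=ctrl.grab_frame("top");g=ctrl.grab_frame("scene");p=np.array(ctrl.get_obs()["eef_pos"]);R=ctrl.get_obs()["orientation"]
t=(375+235/5.5-.5,210+222/5.5-.5);s=(190+258/4.5-.5,140+421.5/4.5-.5)
for n,c in(("t",atz(f,*t,p[2]-.0086+.003)),("tri",tri(ray(f,*t),ray(g,*s)))): print(n,c.round(4),"tool offs",(R.T@(c-p)).round(4),"yaw",np.degrees(np.arctan2(*(c-p)[1::-1])))
```

```text
t [ 0.5639 -0.2613  0.1142] tool offs [0.0774 0.0003 0.0056] yaw 29.792008073913323
tri [ 0.5642 -0.2609  0.1129] tool offs [0.0778 0.     0.0069] yaw 29.950379404004746
```

{"fn": "step_arm", "kwargs": {
  "steps": [
    {"tx": 0.6,"ty": -1.2,"tz": 0,"wx": 0,"wy": 0,"wz": 0,"fingers": 1},
    {"tx": 1.2,"ty": -2.5,"tz": 0,"wx": 0,"wy": 0,"wz": 0,"fingers": 1},
    {"tx": 1.2,"ty": -2.5,"tz": 0,"wx": 0,"wy": 0,"wz": 0,"fingers": 1},
    {"tx": 1.2,"ty": -2.5,"tz": 0,"wx": 0,"wy": 0,"wz": 0,"fingers": 1},
    {"tx": 1.2,"ty": -2.5,"tz": 0,"wx": 0,"wy": 0,"wz": 0,"fingers": 1},
    {"tx": 1.2,"ty": -2.5,"tz": 0,"wx": 0,"wy": 0,"wz": 0,"fingers": 1},
    {"tx": 1.2,"ty": -2.5,"tz": 0,"wx": 0,"wy": 0,"wz": 0,"fingers": 1},
    {"tx": 1,"ty": -2,"tz": 0,"wx": 0,"wy": 0,"wz": 0,"fingers": 1},
    {"tx": 0.6,"ty": -1.5,"tz": 0,"wx": 0,"wy": 0,"wz": 0,"fingers": 1},
    {"tx": 0.3,"ty": -0.8,"tz": 0,"wx": 0,"wy": 0,"wz": 0,"fingers": 1}
  ]
}}

```text
time: 24.92
eef_pos: [0.4711, -0.0569, 0.1129]
orientation: [[0.864, 0.503, -0.016], [0.503, -0.864, 0.007], [-0.011, -0.014, -1.0]]
ft_force: [-0.5, 0.5, -1.5]
grip_width: 0.265
```

```bash
python3 look.py 27 255 200 345 300 6 290 150 390 285 5;python3 plan.py .4757 -.041 .108 -60
```

```text
t 25.025 pos [ 0.4713 -0.0572  0.113 ] yaw -59.77 tilt [-0.0162  0.0071 -0.9998] q7 -0.6675305994765403 w 0.264931560282195 F [ 0.37  0.42 -1.95]
turn wz 0.23 then cm tx,ty,tz: 1.19 -1.18 0.5
now-frame: rotvec deg [-0.82  0.6   0.23] shift cm [ 1.2  -1.17  0.51]
```

View pics/s27.png

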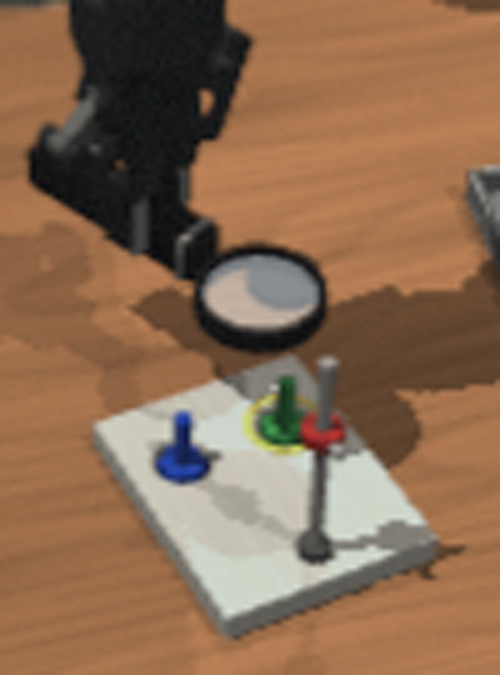

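The lens approaches level and well clear of the flowers. Fine correction now.

{"fn": "step_arm", "kwargs": {
  "steps": [
    {"tx": 0.7,"ty": -0.7,"tz": 0.2,"wx": -0.8,"wy": 0.6,"wz": 0.2,"fingers": 1},
    {"tx": 0.4,"ty": -0.3,"tz": 0.1,"wx": 0,"wy": 0,"wz": 0,"fingers": 1},
    {"tx": 0,"ty": 0,"tz": 0,"wx": 0,"wy": 0,"wz": 0,"fingers": 1}
  ]
}}

```text
time: 25.4
eef_pos: [0.4762, -0.0433, 0.1097]
orientation: [[0.867, 0.499, 0.001], [0.499, -0.867, -0.001], [0.001, 0.001, -1.0]]
ft_force: [1.0, -0.6, -1.4]
grip_width: 0.269
```

```bash
python3 look.py 28 255 200 345 300 6 290 150 390 285 5;python3 plan.py .4757 -.041 .108 -60
```

```text
t 25.5 pos [ 0.476  -0.0437  0.1098] yaw -60.13 tilt [ 1.2e-03 -9.0e-04 -1.0e+00] q7 -0.7011523012960051 w 0.2678017208835712 F [-0.31 -0.36 -1.41]
turn wz -0.13 then cm tx,ty,tz: 0.11 -0.25 0.18
now-frame: rotvec deg [ 0.08 -0.03 -0.13] shift cm [ 0.11 -0.25  0.18]
```

View pics/s28.png

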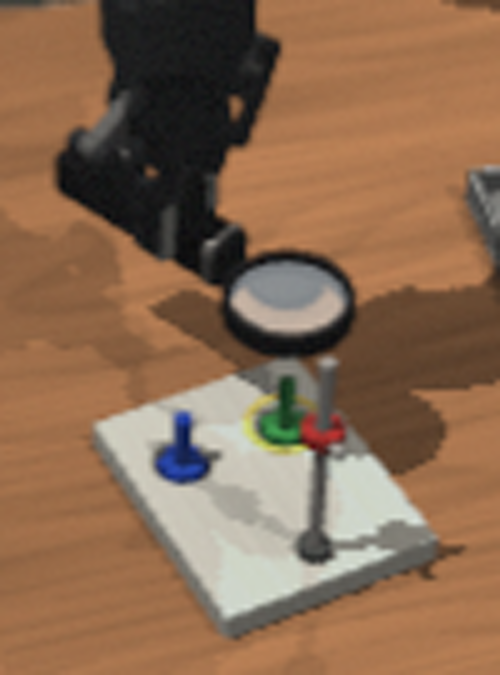

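View pics/t28.png

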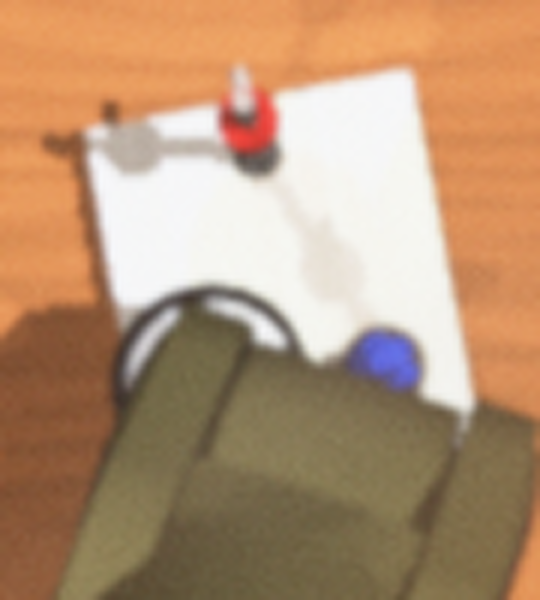

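Run:
```python
from h import *
g=ctrl.grab_frame("scene");o=ctrl.get_obs();p=np.array(o["eef_pos"]);R=o["orientation"]
L=p+R@[.0776,0,.0086]; print("lens",L)
e=proj(g,L); m=np.array([290+289.5/5-.5,150+303/5-.5]); print("exp",e,"meas",m)
b=m-e
hsv=cv2.cvtColor(g["img"],cv2.COLOR_RGB2HSV)
im=g["img"].astype(int); mask=((im[...,0]>80)&(im[...,0]>2.2*im[...,1])&(im[...,0]>2.2*im[...,2]))
mask[:, :340]=0;mask[:,370:]=0;mask[:225]=0;mask[250:]=0
ys,xs=np.nonzero(mask);print("red bbox",xs.min(),xs.max(),ys.min(),ys.max(),len(xs))
v=(ys.min()+ys.max())/2
c=np.array([354,236.1])
for bb in (np.zeros(2),b,np.array([0,.5])):
  zs=np.linspace(.08,.12,401);q=[abs(proj(g,[.632,-.018,z])[1]-(c-bb)[1]) for z in zs];print(bb,zs[np.argmin(q)])
q=[proj(g,[.632,-.018,z]) for z in(.016,.146)];print(q)
```

```text
lens [ 0.543295   -0.00524487  0.10123531]
exp [346.59339451 210.06231478] meas [347.4 210.1]
red bbox 351 358 233 239 33
[0. 0.] 0.098
[0.80660549 0.03768522] 0.0982
[0.  0.5] 0.0997
[array([351.97891966, 259.25115272]), array([354.8024959 , 221.42977055])]
```

Collar height is about 98–100 mm depending on the bias used, so I'll aim for lens z≈99 mm. Final trim and hold.

{"fn": "step_arm", "kwargs": {
  "steps": [
    {"tx": 0.1,"ty": -0.25,"tz": 0.2,"wx": 0,"wy": 0,"wz": 0,"fingers": 1},
    {"tx": 0,"ty": 0,"tz": 0,"wx": 0,"wy": 0,"wz": 0,"fingers": 1},
    {"tx": 0,"ty": 0,"tz": 0,"wx": 0,"wy": 0,"wz": 0,"fingers": 1},
    {"tx": 0,"ty": 0,"tz": 0,"wx": 0,"wy": 0,"wz": 0,"fingers": 1},
    {"tx": 0,"ty": 0,"tz": 0,"wx": 0,"wy": 0,"wz": 0,"fingers": 1},
    {"tx": 0,"ty": 0,"tz": 0,"wx": 0,"wy": 0,"wz": 0,"fingers": 1},
    {"tx": 0,"ty": 0,"tz": 0,"wx": 0,"wy": 0,"wz": 0,"fingers": 1}
  ]
}}

```text
time: 26.42
eef_pos: [0.4756, -0.0418, 0.1078]
orientation: [[0.868, 0.497, 0.001], [0.497, -0.868, -0.001], [0.001, 0.002, -1.0]]
ft_force: [-0.0, 0.4, -1.3]
grip_width: 0.264
```

```bash
python3 look.py 29 255 200 345 300 6 290 170 390 285 6;python3 plan.py .4757 -.041 .1076 -60
python3 - <<'E'
from h import *
o=ctrl.get_obs();p=np.array(o["eef_pos"]);R=o["orientation"];print("lens",p+R@[.0776,0,.0086],np.abs(o["qvel"]).max())
E
```

```text
t 26.525 pos [ 0.4756 -0.0418  0.1078] yaw -60.21 tilt [ 0.0015 -0.0012 -1.    ] q7 -0.7043733606641142 w 0.2696607749493118 F [ 0.07  0.68 -1.21]
turn wz -0.21 then cm tx,ty,tz: 0.04 -0.06 0.02
now-frame: rotvec deg [ 0.1  -0.04 -0.21] shift cm [ 0.04 -0.06  0.02]
lens [ 0.54299041 -0.00323043  0.09925158] 0.0021634333718726652
```

View pics/s29.png

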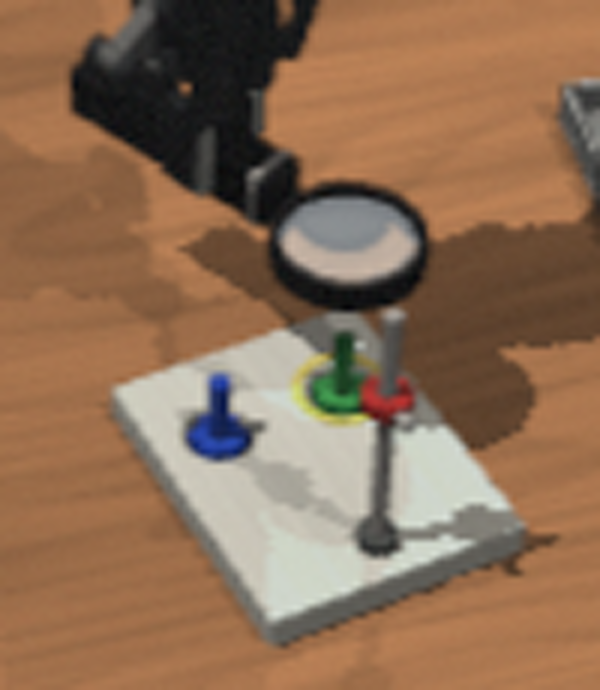

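The lens is held level above the green flower, steady and touching only the gripper. Both flowers are upright in their pockets and the collar has not moved (crop 387,397). Handing in.

```bash
python3 -c "
from bench import ctrl
print(ctrl.close_job())"
```

```text
the job is handed in; nothing more can be done
None
```

I set the green flower in the yellow-rimmed pocket and the blue one in the plain pocket. Then I picked up the reading lens by its handle and handed in the job at about 26.5 s, holding the lens over the green flower. The hand-in gives no verdict, so the results below are from my own last checks.

- **Flowers:** both look upright, centred and released in the last pictures. Seating depth was judged from the pictures and the release height, not measured.
- **Lens position:** its computed centre is (0.543, −0.003, 0.099) m, about 1 mm sideways from the pocket centre at (0.543, −0.002).
- **Lens attitude:** the tool is tilted under 0.002 rad and the joints are practically still. The wrist force of about 1.2 N fits the lens weight.
- **Collar height:** I estimated 98 to 100 mm and aimed at 99 mm, inside the 8 mm tolerance.
- **Bystanders and collar:** the collar appears unmoved and I saw nothing touched, but I did not measure the other objects again at the end.

**Disagreements:**
- The two cameras differed by 2 to 6 mm on block points. I trusted the top camera for sideways position, and the scene camera's views of the flowers going into the pockets agreed with it to about 1 mm.
- The gripper opening read about 2 mm less than the real width on each grasp.
- One early move call was refused for missing keys, and nothing moved.

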